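Present uncapped digestion vessels to the code reader

ROBOT

A 6-joint arm with a two-finger parallel gripper is mounted at the origin on the work surface. World frame = base frame: x ahead of the robot, y to its left, z up, the work surface at z = 0. Lengths are in m, angles in rad, forces in N, time in s.
With the tool pointing down it reaches from about 0.375 to 0.9 m from the base axis. Payload 3.1 kg.
Tool frame: the origin (TCP) lies where the fingers leave the gripper's body, on its centre line; the fingertips stand 73 mm ahead of it and the grasp point (between the pads) lies 54 mm ahead of it; z points along the fingers, y is the line along which they close (so a half turn about z gives the same grasp; the last joint's range is limited). The gripper opens to 85 mm and grips with 20 to 120 N. Pads are 22 mm wide; open, the fingers measure 114 mm over their backs; the gripper's body (76 mm by 85 mm) begins 54 mm behind the grasp point. The pads swing forward as they close: fully open they stand 13 mm farther back than shut.
Start: joints at [-1.395, 0.527, 1.433, -0, 1.181, -0.178], TCP at [0.217, -0.586, 0.304] pointing down, gripper open.
Joint ranges: [-3.08, 3.08], [-0.75, 2.2], [0.22, 2.44], [-1.43, 4.57], [0, 2.65], [-2.85, 2.85]. Speed limits (rad/s): [2.79, 2.79, 3.14, 3.14, 3.14, 3.14].

INTERFACE

Orientations are given as a unit quaternion [x, y, z, w].
In Python, from station import manip gives the robot as it stands.
- The arm moves only by the shell command python3 -m crank 'ROWS' [FORCE]. ROWS is JSON, a list of rows, each an object with "dp": the shift along the tool's x, y, z normalised to -1 to 1, where 1 is 50 cm, a list of three; "delta_rot": the turn, a rotation vector about the tool's x, y, z normalised to -1 to 1, where 1 is 2 pi rad, a list of three; "fingers": the opening, from -1 (shut) to 1 (fully open). A call has 1 to 12 rows; each row shifts and turns the commanded pose from where the row before left it, along the tool's axes as they then stand; what a row does not reach is not made up. A row lasts 1/12 s, in which the tool goes at most 41.7 mm and 7.16 degrees, less where a joint would pass 70% of its speed; a pose out of reach is approached as far as the arm can. A call with a number of a shift or a turn outside -1 to 1 is refused whole. A call with a gripper value outside its range is refused whole. The fingers move at their own pace and stop on an object; FORCE is the grip in N (left out, the last holds). Time passes only in rows, so rows that do not move let the fingers close. It gives the time, the measured TCP pose, the force, the opening and the grip force at its end, in the units of the state.
- manip.sense(): the state, without advancing time (a new reading comes with each control period).
- manip.snapshot(name): name is "scene" or "top" or "wrist"; returns (picture, depth): 384x512x3 uint8, red, green, blue; 384x512 float32, m along the optical axis (not along the pixel's ray), 0 where there is no reading.
- manip.camera_model(name): a dict with "fx", "fy", "cx", "cy" (pixels), "k1" (the pictures are not rectified: a ray, as slopes to the right and down, at radius r is drawn at 1 + k1 r^2 times it, then the intrinsics apply), "origin" and "attitude" of the camera in the world. Camera axes: x right, y up, looking along -z (the intrinsics and any distortion apply to the point x, -y, -z); pixel columns grow to the right and rows downward; lengths in m; the calibration is good to about 2 mm. A picture is of the moment at which its call begins: read the wrist's pose just before it. camera_model takes no time and is no camera call; for the wrist camera it gives the pose at the moment of the call.
- manip.sign_off(): hands the job in; it is judged then, once.
The state is a dict: "t": time; "q": joint angles; "qd": joint speeds; "tau": joint torques, N m; "tcp_pos": TCP position; "tool_rot": TCP orientation; "force": force on the tool from outside, world axes, zero at the start; "ft_torque": the same for the moment, N m; "finger_gap": opening from 0.0 (shut) to 1.0 (fully open); "gripper_force": force on a finger pad.
Only numpy, scipy, OpenCV 4.12 (cv2) and the standard library are available. Lean on these libraries where they do the work, as an engineer would, in place of code of your own. Each camera call takes 0.05 s, during which the arm holds its last target. There are 200 camera calls.

TASK

First lift the blue dust cover off the scanner bar and stand it squarely in the middle of the grey parking mat. Then take the orange cap off every white vessel that has one and lay it in the white tray, and stand all three vessels upright in the middle of the bay circles, one to a circle, each turned so that its black code patch squarely faces the scanner bar; only when all of that is done, press the green start button fully and let it go. Leave the other things on the bench where they are, and let everything end as you set it: cover on its mat, caps in the tray, vessels in their bays.

Things in the scene. Friction and masses are not known exactly. Their poses are not given: they have to be found in the camera images.
- reader: Code reader fixed on the bench: a grey scanner bar 40 mm deep (x), 250 mm long (y), 54 mm high, with three red windows in its -x face; origin at the centre of the bar's underside, on the bench. Its x axis points from the bays to the bar (the windows look along -x). Three bays, yellow circles of 66 mm diameter painted on the bench, lie in a row in front of the windows, 100 mm apart, their centres 75 mm from the bar's front face.
- bay1 (a point): Centre of bay 1's painted circle on the bench (height 0), at x = -95, y = -100 mm in the reader's frame; its window is straight ahead along the reader's x.
- bay2 (a point): Centre of bay 2's painted circle on the bench (height 0), at x = -95, y = 0 mm in the reader's frame; its window is straight ahead along the reader's x.
- bay3 (a point): Centre of bay 3's painted circle on the bench (height 0), at x = -95, y = 100 mm in the reader's frame; its window is straight ahead along the reader's x.
- cover_grip (a point): Middle of the white grip rib of the loose blue dust cover (220 g). The cover is an upside-down trough 60 mm (x) by 272 mm (y), 55 mm high, walls 4 mm, standing over the scanner bar at the start with 6 mm play and its rim 4 mm above the bench; the rib on its top is 14 mm (x) by 60 mm (y) by 28 mm high, its middle 69 mm above the rim. Cover axes are those of this point: z up, y along its length. It must be lifted at least 55 mm straight up to clear the bar.
- park: Grey parking mat for the cover, 100 mm (x) by 320 mm (y), 3 mm thick, fixed, with a white outline; origin at the centre of its underside.
- tray: White open cap tray, 130 x 130 mm outside, walls 4 mm thick and 22 mm high, floor about 4 mm thick, fixed; origin at the centre of its underside.
- v1 (a point): Centre (half-way up) of vessel 1: a loose white thick-walled digestion vessel, 50 mm diameter, 70 mm high, 220 g, standing at the start on a green mat 3 mm thick, with or without a cap. z up; x points from its axis to the middle of its black code patch (28 mm wide, 50 mm high, with a black tick on the top rim).
- code1 (a point): Middle of the black code patch on vessel 1's side, 25 mm from its axis.
- knob1 (a point): Middle of the knob of the loose orange cap that starts on vessel 1; None if that vessel came without a cap. Knob 16 mm diameter, 26 mm high; below it a disc 35 mm diameter, 6 mm thick, that rests on the vessel's rim, and below that a plug 24 mm diameter, 10 mm long, loose in the 29 mm mouth. This point is 13 mm above the disc's top, 29 mm above the plug's end. 30 g.
- v2 (a point): Centre (half-way up) of vessel 2: a loose white thick-walled digestion vessel, 50 mm diameter, 70 mm high, 220 g, standing at the start on a green mat 3 mm thick, with or without a cap. z up; x points from its axis to the middle of its black code patch (28 mm wide, 50 mm high, with a black tick on the top rim).
- code2 (a point): Middle of the black code patch on vessel 2's side, 25 mm from its axis.
- knob2 (a point): Middle of the knob of the loose orange cap that starts on vessel 2; None if that vessel came without a cap. Knob 16 mm diameter, 26 mm high; below it a disc 35 mm diameter, 6 mm thick, that rests on the vessel's rim, and below that a plug 24 mm diameter, 10 mm long, loose in the 29 mm mouth. This point is 13 mm above the disc's top, 29 mm above the plug's end. 30 g.
- v3 (a point): Centre (half-way up) of vessel 3: a loose white thick-walled digestion vessel, 50 mm diameter, 70 mm high, 220 g, standing at the start on a green mat 3 mm thick, with or without a cap. z up; x points from its axis to the middle of its black code patch (28 mm wide, 50 mm high, with a black tick on the top rim).
- code3 (a point): Middle of the black code patch on vessel 3's side, 25 mm from its axis.
- knob3 (a point): Middle of the knob of the loose orange cap that starts on vessel 3; None if that vessel came without a cap. Knob 16 mm diameter, 26 mm high; below it a disc 35 mm diameter, 6 mm thick, that rests on the vessel's rim, and below that a plug 24 mm diameter, 10 mm long, loose in the 29 mm mouth. This point is 13 mm above the disc's top, 29 mm above the plug's end. 30 g.
- start (a joint): Travel of the green start button on its grey block: 0 when released, 0.006 m fully down; springs back, 5 N for full travel.
- start_top (a point): Centre of the top face of the green start button (28 mm diameter); it is pressed straight down.
- reagent: small jar 34 mm diameter, 60 mm high, blue cap, on the green mat among the vessels; bystander (origin at its underside).
- beaker: glass beaker 72 mm wide, 90 mm high; bystander (origin at its underside).
- standard: small amber jar 28 mm diameter, 50 mm high; bystander (origin at its underside).
- spatula: lab spatula 160 mm long, lying flat; bystander.
There are look-alikes about, which are no part of the job. Leave any red or yellow look-alike of the part that bears v2 alone. Leave any pink look-alike of the part that bears knob3 alone.

How it is judged:
By the outcome, as a careful person would: the job done as asked, in the order asked, and still so for the second after the job is handed in, with the robot touching nothing.
Of cap1, cap2, cap3 only 1 to 3 are there at a start; the rules pass over those that are not, and their reading is None.
At some moment in a run one of vessel1, vessel2, vessel3 may be knocked a few centimetres aside while the robot is not near it.
It also fails if it takes over 210 s, if anything falls off the work surface, if the arm or the gripper's body presses on something with over 40 N, if the wrist force passes 120 N, or if a joint passes its speed limit or range.

## Working session

There is one attempt and no reset: what is moved stays moved. The work goes in short steps, Python scripts to look and compute and a shell command to move; the robot and the scene stay as the last step left them, time stands still between calls to the robot, and variables do not carry over. Pictures are saved under pics/ and viewed, at most 14 in all, crops included, and the job is handed in when it is done.

```bash
ls; mkdir -p pics
cat > h.py <<'E'
import numpy as np, cv2
from station import manip
from scipy.spatial.transform import Rotation as R
def cam(n):
    m=manip.camera_model(n); a=np.array(m["attitude"],float)
    M=R.from_quat(a).as_matrix() if a.size==4 else a.reshape(3,3)
    return m,np.array(m["origin"]),M
def rays(n,uv,m=None):
    m,o,M=m or cam(n); uv=np.atleast_2d(np.array(uv,float))
    d=(uv-[m["cx"],m["cy"]])/[m["fx"],m["fy"]]; s=d.copy()
    for _ in range(20): s=d/(1+m["k1"]*(s**2).sum(1,keepdims=True))
    return o,np.c_[s[:,0],-s[:,1],-np.ones(len(s))]@M.T
def onplane(n,uv,z,m=None):
    o,d=rays(n,uv,m); return o+d*((z-o[2])/d[:,2])[:,None]
def cloud(n,dep,m=None):
    v,u=np.mgrid[:384,:512]; o,d=rays(n,np.c_[u.ravel(),v.ravel()],m)
    P=o+d*dep.ravel()[:,None]; P[dep.ravel()==0]=np.nan
    return P.reshape(384,512,3)
def shot(n,name):
    m=cam(n); im,dp=manip.snapshot(n); cv2.imwrite(f"pics/{name}.png",im[...,::-1]); np.savez(f"{name}.npz",im=im,dp=dp,o=m[1],M=m[2])
    return im,dp,m
E
python3 - <<'E'
from h import *
s=manip.sense();print(s)
for n in("scene","top"):
    im,dp,m=shot(n,n+"0");print(m)
a=cv2.imread("pics/scene0.png");b=cv2.imread("pics/top0.png")
E
```

```text
pics
{'t': 0.0, 'q': array([-1.39450767e+00,  5.28428839e-01,  1.43392632e+00, -1.40228961e-05,
        1.18142538e+00, -1.78511145e-01]), 'qd': array([-0.00181979,  0.00062629,  0.00099587, -0.00065078,  0.00066925,
       -0.00116652]), 'tau': array([-1.00737849e-03, -4.42352915e+01, -1.78022969e+01, -3.52300585e-04,
        8.50008189e-03, -1.08860718e-05]), 'tcp_pos': array([ 0.21704176, -0.5854863 ,  0.30294876]), 'tool_rot': array([ 9.84304801e-01,  1.76473401e-01, -5.26807157e-06, -1.09394879e-03]), 'force': array([0.36853876, 0.59349135, 0.18588465]), 'ft_torque': array([-0.01046372,  0.01192748,  0.0239244 ]), 'gripper_force': 0.0, 'finger_gap': 0.9988118720051317}
({'fx': 373.6499610695369, 'fy': 373.6499610695369, 'cx': 258.86138834890227, 'cy': 195.9901276815115, 'k1': -0.07878008617835595, 'origin': array([1.21388176, 0.29532673, 0.77627764]), 'attitude': array([0.22662236, 0.3221063 , 0.76000009, 0.51700068])}, array([1.21388176, 0.29532673, 0.77627764]), array([[-0.36270522, -0.63984814,  0.67752437],
       [ 0.9318341 , -0.25791567,  0.25527381],
       [ 0.01140768,  0.72392946,  0.68977968]]))
({'fx': 434.0605485919719, 'fy': 434.0605485919719, 'cx': 246.16171267150395, 'cy': 177.41655814095537, 'k1': -0.018087832474520733, 'origin': array([0.39339428, 0.0170115 , 1.61143702]), 'attitude': array([-0.02865007,  0.0223244 ,  0.71497978, -0.69820105])}, array([0.39339428, 0.0170115 , 1.61143702]), array([[-0.02338892,  0.99712008, -0.07214229],
       [-0.99967846, -0.02403382, -0.00808403],
       [-0.0097946 ,  0.07193002,  0.99736159]]))
```

View pics/scene0.png

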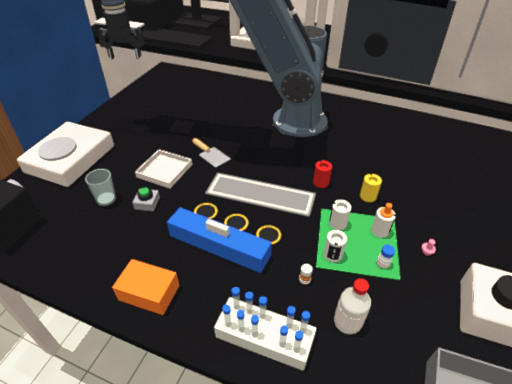

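View pics/top0.png

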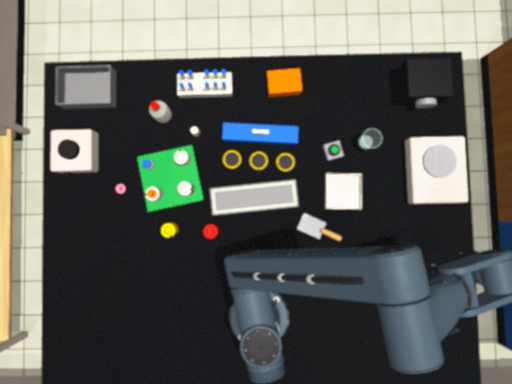

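Scene shows the blue cover (218,238), bays, parking mat (260,193), tray (165,168), button (145,195), and three vessels on the green mat, only one capped (384,222); red/yellow/pink look-alikes are apart. Top shows the same: cover (260,132), mat (254,197), tray (343,191), vessels (181,157), (185,188), (152,194).

Run:
```python
from h import *
f=np.load("top0.npz");im=f["im"];dp=f["dp"];hsv=cv2.cvtColor(im,cv2.COLOR_RGB2HSV);P=cloud("top",dp)
def comp(mask,box,z,name,minA=20):
    u0,v0,u1,v1=box;k=np.zeros(mask.shape,np.uint8);k[v0:v1,u0:u1]=mask[v0:v1,u0:u1]
    n,l,st,c=cv2.connectedComponentsWithStats(k)
    for i in range(1,n):
        if st[i,4]<minA: continue
        ys,xs=np.nonzero(l==i); ct=onplane("top",np.c_[xs,ys],z)[:,:2]
        r=cv2.minAreaRect((ct*1000).astype(np.float32))
        print(name,st[i,4],"cen",(ct.mean(0)*1000).round(1),"rect",np.round(r[0],1),np.round(r[1],1),round(r[2],1),"medz",np.nanmedian(P[...,2][l==i])*1000)
H,S,V=[hsv[...,i].astype(int) for i in range(3)]
blue=(H>100)&(H<130)&(S>150)&(V>60)
white=(S<60)&(V>150)
yel=(H>18)&(H<35)&(S>120)&(V>100)
green=(H>40)&(H<85)&(S>120)&(V>80)
org=(H>5)&(H<20)&(S>150)&(V>120)
comp(blue|(white),(215,115,305,148),.059,"cover")
comp(white,(240,120,285,145),.087,"rib")
comp(yel,(215,145,300,175),.0,"bay")
comp(white|((S<60)&(V>90)),(200,172,305,220),.003,"park",200)
comp(white,(318,165,370,215),.022,"tray")
comp(green,(320,138,348,162),.03,"btn")
comp(white,(165,145,200,170),.073,"vA");comp(white,(165,175,200,203),.073,"vB");comp(white,(140,180,165,208),.073,"vC")
comp(org,(140,175,165,208),.1,"knob",5)
comp(green,(130,140,210,215),.003,"gmat",200)
```

```text
cover 1577 cen [665.2 -23.3] rect [665.4 -23. ] [283.1  76.5] 85.6 medz 57.63350178195892
rib 77 cen [667.  -22.8] rect [667.6 -23.6] [56.8 14.3] 88.6 medz 86.23075333673502
bay 181 cen [579.9  83. ] rect [580.3  83.2] [71.1 67.6] 88.6 medz -0.2060414911186914
bay 178 cen [573.3 -17. ] rect [574.1 -17.5] [70.9 67.6] 88.6 medz -0.0478586535135328
bay 182 cen [ 565.5 -116.5] rect [ 566.  -116.1] [71.2 71.6] 43.6 medz 0.2110111164959072
park 2507 cen [436.6   3.8] rect [436.7   3.9] [105.4 326.1] 4.5 medz 3.1016487700614714
tray 1316 cen [ 450.8 -324.8] rect [ 450.4 -323.3] [131.4 133.6] 87.6 medz 4.840163095650496
btn 54 cen [ 603.5 -295. ] rect [ 603.5 -295.4] [28.4 26.2] 43.0 medz 49.05355338378503
vA 173 cen [582.8 260.9] rect [583.4 260.5] [50.2 50.4] 89.2 medz 68.80552576280208
vB 168 cen [471.9 249.2] rect [472.3 249.5] [46.3 49.9] 89.2 medz 68.56889413170164
vC 89 cen [454.4 360.1] rect [455.5 365.4] [50.  46.2] 88.6 medz 72.13294577779617
knob 51 cen [454.8 361.4] rect [454.4 361.1] [25.  24.6] 44.2 medz 84.09340687017286
gmat 2600 cen [514.4 313.5] rect [515.5 314.9] [217.  217.9] 10.7 medz 2.304116703371273
```

Run:
```python
from h import *
a=cv2.imread("pics/top0.png")[90:220,130:360];cv2.imwrite("pics/t1.png",cv2.resize(a,None,fx=3.4,fy=3.4,interpolation=cv2.INTER_CUBIC))
```

```text
(no output)
```

View pics/t1.png

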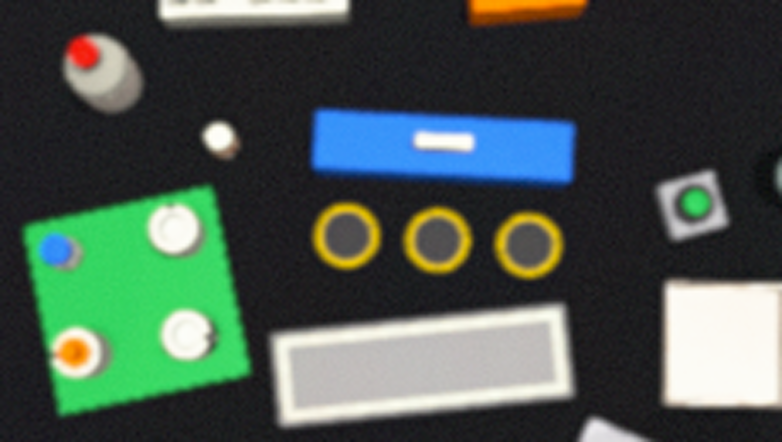

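The crop shows the ticks: vessel A top edge (172,205), vessel B right (210,338), vessel C (capped) left (57,352); the two others are open.

```bash
cat > g.py <<'E'
from h import *
import sys
def go(x,y,z,psi,rowmm=30,rowdeg=6):
    s=manip.sense();p=s["tcp_pos"];M=R.from_quat(s["tool_rot"]).as_matrix()
    c=np.degrees(np.arctan2(M[1,0],M[0,0])); a=np.radians(psi); X=np.array([np.cos(a),np.sin(a)]);Y=np.array([X[1],-X[0]])
    r=(psi-c+180)%360-180; nr=max(1,int(np.ceil(abs(r)/rowdeg)))
    d=np.array([x,y,z])-p; t=np.array([d[:2]@X,d[:2]@Y,-d[2]])/.5; n=max(1,int(np.ceil(np.linalg.norm(d)*1000/rowmm)))
    print("t",round(s["t"],2),"tcp",(p*1000).round(1),"psi",c.round(1),"tilt",(M[:,2]*1000).round(0),"F",s["force"].round(1),"gap",round(s["finger_gap"],3),"gf",s["gripper_force"],"q",s["q"].round(2))
    print("rot z total",round(-r/360,4),":",nr,"x",round(-r/360/nr,4)," dp total",t.round(4),":",n,"x",(t/n).round(4))
if __name__=="__main__": go(*map(float,sys.argv[1:]))
E
python3 g.py .63 -.021 .3 85.9
```

```text
t 0.1 tcp [ 217.  -585.6  303. ] psi 20.3 tilt [   -0.     2. -1000.] F [-0.3  0.3  0.4] gap 0.996 gf 0.0 q [-1.39  0.53  1.43 -0.    1.18 -0.18]
rot z total -0.1821 : 11 x -0.0166  dp total [1.1853 0.7431 0.0061] : 24 x [0.0494 0.031  0.0003]
```

```bash
python3 -m crank '[{"dp":[0,0,0],"delta_rot":[0,0,-0.0166],"fingers":1},{"dp":[0,0,0],"delta_rot":[0,0,-0.0166],"fingers":1},{"dp":[0,0,0],"delta_rot":[0,0,-0.0166],"fingers":1},{"dp":[0,0,0],"delta_rot":[0,0,-0.0166],"fingers":1},{"dp":[0,0,0],"delta_rot":[0,0,-0.0166],"fingers":1},{"dp":[0,0,0],"delta_rot":[0,0,-0.0166],"fingers":1},{"dp":[0,0,0],"delta_rot":[0,0,-0.0166],"fingers":1},{"dp":[0,0,0],"delta_rot":[0,0,-0.0166],"fingers":1},{"dp":[0,0,0],"delta_rot":[0,0,-0.0166],"fingers":1},{"dp":[0,0,0],"delta_rot":[0,0,-0.0166],"fingers":1},{"dp":[0,0,0],"delta_rot":[0,0,-0.0166],"fingers":1},{"dp":[0,0,0],"delta_rot":[0,0,0],"fingers":1}]'
R='{"dp":[0.049,0.031,0],"delta_rot":[0,0,0],"fingers":1}'
python3 g.py .63 -.021 .3 85.9
```

```text
t: 1.1
tcp_pos: [0.2171, -0.5857, 0.3033]
tool_rot: [0.73, 0.683, 0.0, -0.001]
force: [-0.1, -0.2, -0.1]
finger_gap: 1.002
gripper_force: 0.0
t 1.1 tcp [ 217.1 -585.7  303.3] psi 86.2 tilt [   -0.     1. -1000.] F [-0.1 -0.2 -0.1] gap 1.002 gf 0.0 q [-1.39  0.53  1.43 -0.    1.18 -1.33]
rot z total 0.0007 : 1 x 0.0007  dp total [1.1855 0.7429 0.0067] : 24 x [0.0494 0.031  0.0003]
```

```bash
python3 -m crank '[{"dp":[0.06,0.037,0],"delta_rot":[0,0,0],"fingers":1},{"dp":[0.06,0.037,0],"delta_rot":[0,0,0],"fingers":1},{"dp":[0.06,0.037,0],"delta_rot":[0,0,0],"fingers":1},{"dp":[0.06,0.037,0],"delta_rot":[0,0,0],"fingers":1},{"dp":[0.06,0.037,0],"delta_rot":[0,0,0],"fingers":1},{"dp":[0.06,0.037,0],"delta_rot":[0,0,0],"fingers":1},{"dp":[0.06,0.037,0],"delta_rot":[0,0,0],"fingers":1},{"dp":[0.06,0.037,0],"delta_rot":[0,0,0],"fingers":1},{"dp":[0.06,0.037,0],"delta_rot":[0,0,0],"fingers":1},{"dp":[0.06,0.037,0],"delta_rot":[0,0,0],"fingers":1}]' >/dev/null;python3 -m crank '[{"dp":[0.06,0.037,0],"delta_rot":[0,0,0],"fingers":1},{"dp":[0.06,0.037,0],"delta_rot":[0,0,0],"fingers":1},{"dp":[0.06,0.037,0],"delta_rot":[0,0,0],"fingers":1},{"dp":[0.06,0.037,0],"delta_rot":[0,0,0],"fingers":1},{"dp":[0.06,0.037,0],"delta_rot":[0,0,0],"fingers":1},{"dp":[0.06,0.037,0],"delta_rot":[0,0,0],"fingers":1},{"dp":[0.06,0.037,0],"delta_rot":[0,0,0],"fingers":1},{"dp":[0.06,0.037,0],"delta_rot":[0,0,0],"fingers":1},{"dp":[0.06,0.037,0],"delta_rot":[0,0,0],"fingers":1},{"dp":[0.045,0.032,0],"delta_rot":[0,0,0],"fingers":1},{"dp":[0,0,0],"delta_rot":[0,0,0],"fingers":1}]' >/dev/null
python3 - <<'E'
from h import *
from g import go
go(.63,-.021,.3,85.9); im,dp,m=shot("wrist","w1");print(m[1])
E
```

```text
t 2.85 tcp [627.1 -15.9 303.7] psi 86.2 tilt [    3.     2. -1000.] F [ 0.1 -0.2  0.1] gap 1.004 gf 0.0 q [-0.2   0.53  1.43  0.    1.18 -0.14]
rot z total 0.0008 : 1 x 0.0008  dp total [-0.0098  0.0065  0.0073] : 1 x [-0.0098  0.0065  0.0073]
[0.63237818 0.05842836 0.37466334]
```

View pics/w1.png

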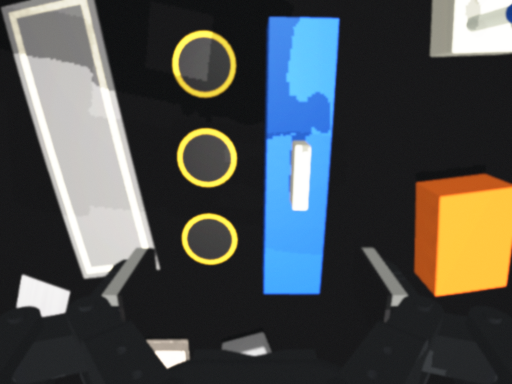

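The wrist view shows the cover (300,155), rib (301,176), bays (204,64), (207,158), (210,239) and the mat at left (82,140).

```bash
cat > meas.py <<'E'
from h import *
def blobs(name,masks,box,z,lab,minA=60,f=None,cam_="wrist"):
    f=f or np.load(name+".npz");im=f["im"];m=(manip.camera_model(cam_),f["o"],f["M"])
    u0,v0,u1,v1=box;k=np.zeros(masks.shape,np.uint8);k[v0:v1,u0:u1]=masks[v0:v1,u0:u1]
    for c in cv2.findContours(k,cv2.RETR_EXTERNAL,cv2.CHAIN_APPROX_NONE)[0]:
        if cv2.contourArea(c)<minA: continue
        w=onplane(cam_,c.reshape(-1,2),z,m)[:,:2]*1000; r=cv2.minAreaRect(w.astype(np.float32)); e=cv2.fitEllipse(w.astype(np.float32))
        P=cloud(cam_,f["dp"],m)[...,2]; q=np.zeros(k.shape,np.uint8);cv2.drawContours(q,[c],-1,1,-1)
        print(lab,"rect",np.round(r[0],1),np.round(r[1],1),round(r[2],1),"ell",np.round(e[0],1),np.round(e[1],1),"z",(np.nanmedian(P[q>0])*1000).round(1))
def hsv(name):
    h=cv2.cvtColor(np.load(name+".npz")["im"],cv2.COLOR_RGB2HSV).astype(int);return h[...,0],h[...,1],h[...,2]
E
python3 - <<'E'
from meas import *
H,S,V=hsv("w1")
w=(S<60)&(V>120);y=(H>18)&(H<35)&(S>120)&(V>100);b=(H>100)&(H<130)&(S>120)&(V>60)
blobs("w1",(S<60)&(V>150),(285,130,320,220),.087,"rib")
blobs("w1",y,(150,10,250,280),0,"bay")
blobs("w1",b,(255,5,350,305),.059,"cover")
blobs("w1",(S<70)&(V>80),(0,0,158,280),.003,"park",2000)
E
```

```text
rib rect [668.1 -19.7] [62.9 16.1] 85.7 ell [668.2 -19.1] [16.7 77.7] z 87.6
bay rect [ 566.  -114.6] [68.2 68.7] 86.2 ell [ 566.2 -114.7] [68.4 68.8] z 2.0
bay rect [574.3 -14.7] [67.9 68.4] 85.9 ell [574.  -14.5] [68.  68.3] z 1.8
bay rect [581.7  85.9] [67.4 67.9] 85.6 ell [581.5  85.9] [67.2 67.8] z 1.7
cover rect [668.5 -22. ] [276.6  64.9] 85.7 ell [668.8 -20.4] [ 70.2 373.1] z 59.9
park rect [437.8   2.1] [103.3 330. ] 4.4 ell [435.9  12.5] [114.4 381.9] z 4.7
```

```bash
python3 g.py .668 -.020 .20 85.7; python3 -m crank '[{"dp":[-0.003,0.041,0.05],"delta_rot":[0,0,0.0008],"fingers":1},{"dp":[-0.002,0.041,0.05],"delta_rot":[0,0,0],"fingers":1},{"dp":[0,0,0.05],"delta_rot":[0,0,0],"fingers":1},{"dp":[0,0,0.05],"delta_rot":[0,0,0],"fingers":1},{"dp":[0,0,0],"delta_rot":[0,0,0],"fingers":1},{"dp":[0,0,0],"delta_rot":[0,0,0],"fingers":1}]'>/dev/null; python3 g.py .668 -.020 .137 85.7
```

```text
t 2.9 tcp [625.5 -17.8 303.4] psi 86.2 tilt [    0.     0. -1000.] F [-1.3 -0.3 -0.4] gap 1.0 gf 0.0 q [-0.21  0.53  1.43  0.    1.18 -0.14]
rot z total 0.0013 : 1 x 0.0013  dp total [0.0019 0.0851 0.2068] : 4 x [0.0005 0.0213 0.0517]
t 3.4 tcp [663.7 -26.3 202.3] psi 85.6 tilt [   -5.     1. -1000.] F [ 0.1 -0.2  0.7] gap 1.004 gf 0.0 q [-0.21  0.7   1.41 -0.    1.04 -0.13]
rot z total -0.0001 : 1 x -0.0001  dp total [0.0133 0.0077 0.1306] : 3 x [0.0044 0.0026 0.0435]
```

```bash
python3 -m crank '[{"dp":[0.01,0.006,0.05],"delta_rot":[0,0,0],"fingers":1},{"dp":[0,0,0.04],"delta_rot":[0,0,0],"fingers":1},{"dp":[0,0,0],"delta_rot":[0,0,0],"fingers":1},{"dp":[0,0,0],"delta_rot":[0,0,0],"fingers":1},{"dp":[0,0,0],"delta_rot":[0,0,0],"fingers":1}]'>/dev/null; python3 g.py .668 -.020 .137 85.7
```

```text
t 3.82 tcp [669.5 -21.4 161.3] psi 85.7 tilt [    3.    -1. -1000.] F [ 0.1 -0.5  0.6] gap 0.999 gf 0.0 q [-0.2   0.76  1.42 -0.    0.96 -0.12]
rot z total 0.0001 : 1 x 0.0001  dp total [ 0.0025 -0.0033  0.0485] : 1 x [ 0.0025 -0.0033  0.0485]
```

Down and close.

```bash
python3 -m crank '[{"dp":[0.0025,-0.003,0.024],"delta_rot":[0,0,0],"fingers":1},{"dp":[0,0,0.024],"delta_rot":[0,0,0],"fingers":1},{"dp":[0,0,0],"delta_rot":[0,0,0],"fingers":1},{"dp":[0,0,0],"delta_rot":[0,0,0],"fingers":-1},{"dp":[0,0,0],"delta_rot":[0,0,0],"fingers":-1},{"dp":[0,0,0],"delta_rot":[0,0,0],"fingers":-1},{"dp":[0,0,0],"delta_rot":[0,0,0],"fingers":-1},{"dp":[0,0,0],"delta_rot":[0,0,0],"fingers":-1},{"dp":[0,0,0],"delta_rot":[0,0,0],"fingers":-1},{"dp":[0,0,0],"delta_rot":[0,0,0],"fingers":-1},{"dp":[0,0,0],"delta_rot":[0,0,0],"fingers":-1},{"dp":[0,0,0],"delta_rot":[0,0,0],"fingers":-1}]' 60; python3 g.py .668 -.020 .24 85.7
```

```text
t: 4.82
tcp_pos: [0.6676, -0.0195, 0.1354]
tool_rot: [0.733, 0.681, 0.0, 0.001]
force: [1.2, 0.2, 2.9]
finger_gap: 0.154
gripper_force: 60.2
t 4.82 tcp [667.6 -19.5 135.4] psi 85.8 tilt [    1.    -0. -1000.] F [1.2 0.2 2.9] gap 0.154 gf 60.2307790517807 q [-0.2   0.79  1.44  0.    0.91 -0.12]
rot z total 0.0002 : 1 x 0.0002  dp total [-0.0009  0.0009 -0.2091] : 4 x [-0.0002  0.0002 -0.0523]
```

```bash
python3 -m crank '[{"dp":[0,0,-0.02],"delta_rot":[0,0,0],"fingers":-1},{"dp":[0,0,-0.03],"delta_rot":[0,0,0],"fingers":-1},{"dp":[0,0,-0.04],"delta_rot":[0,0,0],"fingers":-1},{"dp":[0,0,-0.04],"delta_rot":[0,0,0],"fingers":-1},{"dp":[0,0,-0.04],"delta_rot":[0,0,0],"fingers":-1},{"dp":[0,0,-0.03],"delta_rot":[0,0,0],"fingers":-1},{"dp":[0,0,-0.01],"delta_rot":[0,0,0],"fingers":-1},{"dp":[0,0,0],"delta_rot":[0,0,-0.01],"fingers":-1},{"dp":[0,0,0],"delta_rot":[0,0,-0.0142],"fingers":-1},{"dp":[0,0,0],"delta_rot":[0,0,0],"fingers":-1},{"dp":[0,0,0],"delta_rot":[0,0,0],"fingers":-1}]'; python3 g.py .4375 .003 .24 94.5
```

```text
t: 5.73
tcp_pos: [0.6664, -0.0193, 0.239]
tool_rot: [0.68, 0.734, -0.001, -0.001]
force: [-0.1, 0.6, -2.9]
finger_gap: 0.152
gripper_force: 59.5
t 5.73 tcp [666.4 -19.3 239. ] psi 94.4 tilt [   -2.     0. -1000.] F [-0.1  0.6 -2.9] gap 0.152 gf 59.543423652648926 q [-0.2   0.66  1.38 -0.    1.11 -0.27]
rot z total -0.0004 : 1 x -0.0004  dp total [ 0.0804 -0.4529 -0.0021] : 8 x [ 0.01   -0.0566 -0.0003]
```

```bash
python3 -m crank '[{"dp":[0.01,-0.04,0],"delta_rot":[0,0,0],"fingers":-1},{"dp":[0.01,-0.055,0],"delta_rot":[0,0,0],"fingers":-1},{"dp":[0.01,-0.06,0],"delta_rot":[0,0,0],"fingers":-1},{"dp":[0.01,-0.06,0],"delta_rot":[0,0,0],"fingers":-1},{"dp":[0.01,-0.06,0],"delta_rot":[0,0,0],"fingers":-1},{"dp":[0.01,-0.06,0],"delta_rot":[0,0,0],"fingers":-1},{"dp":[0.01,-0.05,0],"delta_rot":[0,0,0],"fingers":-1},{"dp":[0.01,-0.04,0],"delta_rot":[0,0,0],"fingers":-1},{"dp":[0,-0.028,0],"delta_rot":[0,0,0],"fingers":-1},{"dp":[0,0,0],"delta_rot":[0,0,0],"fingers":-1},{"dp":[0,0,0],"delta_rot":[0,0,0],"fingers":-1},{"dp":[0,0,0],"delta_rot":[0,0,0],"fingers":-1}]'
python3 - <<'E'
from h import *
from g import go
go(.4375,.003,.1365,94.5); im,dp,m=shot("wrist","w2")
E
```

```text
t: 6.73
tcp_pos: [0.4399, 0.0023, 0.2402]
tool_rot: [0.679, 0.734, 0.001, 0.001]
force: [0.2, 0.3, -2.5]
finger_gap: 0.149
gripper_force: 59.6
t 6.73 tcp [439.9   2.3 240.2] psi 94.4 tilt [    3.    -1. -1000.] F [ 0.2  0.3 -2.5] gap 0.149 gf 59.618430733680725 q [-0.25  0.39  1.95  0.    0.8  -0.33]
rot z total -0.0002 : 1 x -0.0002  dp total [ 0.0018 -0.0047  0.2074] : 4 x [ 0.0005 -0.0012  0.0519]
```

View pics/w2.png

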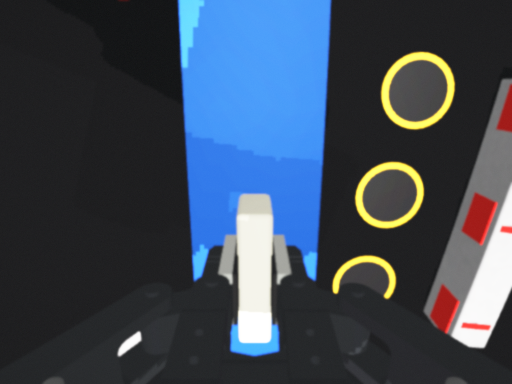

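The view shows the cover held squarely by the rib (255,270), the mat hidden beneath; the bare bar is at right.

```bash
python3 -m crank '[{"dp":[0.001,-0.003,0.03],"delta_rot":[0,0,0],"fingers":-1},{"dp":[0.001,-0.001,0.045],"delta_rot":[0,0,0],"fingers":-1},{"dp":[0,0,0.045],"delta_rot":[0,0,0],"fingers":-1},{"dp":[0,0,0.045],"delta_rot":[0,0,0],"fingers":-1},{"dp":[0,0,0.03],"delta_rot":[0,0,0],"fingers":-1},{"dp":[0,0,0],"delta_rot":[0,0,0],"fingers":-1},{"dp":[0,0,0],"delta_rot":[0,0,0],"fingers":-1},{"dp":[0,0,0],"delta_rot":[0,0,0],"fingers":-1}]'
python3 - <<'E'
from h import *
from g import go
go(.4375,.003,.1345,94.5)
im,dp,m=shot("scene","s2"); cv2.imwrite("pics/s2c.png",cv2.resize(cv2.imread("pics/s2.png")[120:280,120:360],None,fx=3,fy=3,interpolation=cv2.INTER_CUBIC))
E
```

```text
t: 7.45
tcp_pos: [0.4373, 0.0033, 0.1428]
tool_rot: [0.679, 0.734, 0.0, 0.001]
force: [-0.6, 0.5, -2.7]
finger_gap: 0.15
gripper_force: 59.4
t 7.45 tcp [437.3   3.3 142.8] psi 94.5 tilt [    2.    -0. -1000.] F [-0.6  0.5 -2.7] gap 0.15 gf 59.44956064224243 q [-0.25  0.59  2.03  0.    0.52 -0.33]
rot z total -0.0 : 1 x -0.0  dp total [-0.0007  0.0003  0.0166] : 1 x [-0.0007  0.0003  0.0166]
```

View pics/s2c.png

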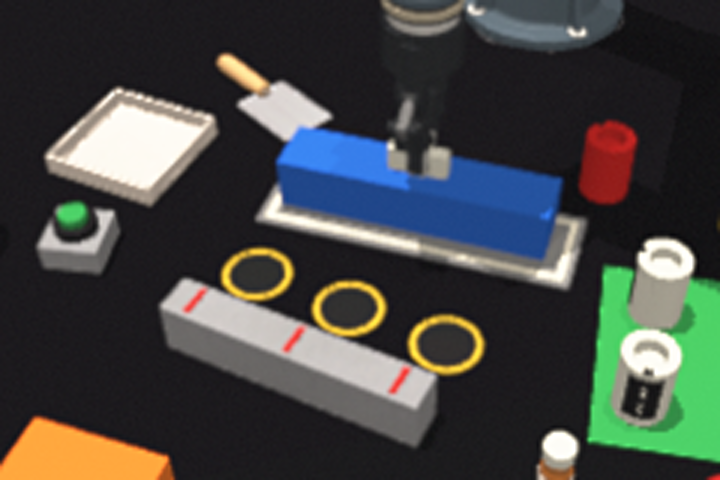

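The cover hovers squarely inside the mat outline, just above it. Lower the last 8 mm.

```bash
python3 -m crank '[{"dp":[0,0,0.006],"delta_rot":[0,0,0],"fingers":-1},{"dp":[0,0,0.006],"delta_rot":[0,0,0],"fingers":-1},{"dp":[0,0,0.004],"delta_rot":[0,0,0],"fingers":-1},{"dp":[0,0,0.002],"delta_rot":[0,0,0],"fingers":-1},{"dp":[0,0,0],"delta_rot":[0,0,0],"fingers":-1},{"dp":[0,0,0],"delta_rot":[0,0,0],"fingers":-1}]'; python3 g.py .4375 .003 .134 94.5
```

```text
t: 8.0
tcp_pos: [0.4364, 0.0035, 0.1344]
tool_rot: [0.679, 0.734, 0.0, 0.001]
force: [-0.3, -0.4, 7.6]
finger_gap: 0.153
gripper_force: 61.0
t 8.0 tcp [436.4   3.5 134.4] psi 94.5 tilt [    2.    -0. -1000.] F [-0.3 -0.4  7.6] gap 0.153 gf 61.01562023162842 q [-0.25  0.61  2.04  0.    0.5  -0.33]
rot z total -0.0 : 1 x -0.0  dp total [-0.0012  0.0021  0.0008] : 1 x [-0.0012  0.0021  0.0008]
```

```bash
python3 -m crank '[{"dp":[0,0,0],"delta_rot":[0,0,0],"fingers":1},{"dp":[0,0,0],"delta_rot":[0,0,0],"fingers":1},{"dp":[0,0,0],"delta_rot":[0,0,0],"fingers":1},{"dp":[0,0,0],"delta_rot":[0,0,0],"fingers":1},{"dp":[0,0,0],"delta_rot":[0,0,0],"fingers":1},{"dp":[0,0,0],"delta_rot":[0,0,0],"fingers":1},{"dp":[0,0,-0.04],"delta_rot":[0,0,0],"fingers":1},{"dp":[0,0,-0.06],"delta_rot":[0,0,0],"fingers":1},{"dp":[0,0,-0.06],"delta_rot":[0,0,0],"fingers":1},{"dp":[0,0,-0.06],"delta_rot":[0,0,0],"fingers":1},{"dp":[0,0,-0.06],"delta_rot":[0,0,0],"fingers":1},{"dp":[0,0,-0.06],"delta_rot":[0,0,0],"fingers":1}]'
python3 - <<'E'
from h import *
from g import go
go(.49,.26,.31,94.5)
E
```

```text
t: 9.0
tcp_pos: [0.4355, 0.0037, 0.3048]
tool_rot: [0.679, 0.734, -0.0, -0.0]
force: [0.5, 0.2, -0.0]
finger_gap: 1.001
gripper_force: 0.0
t 9.0 tcp [435.5   3.7 304.8] psi 94.5 tilt [   -1.     0. -1000.] F [ 0.5  0.2 -0. ] gap 1.001 gf 0.0 q [-0.25  0.27  1.88  0.    0.99 -0.33]
rot z total -0.0 : 1 x -0.0  dp total [ 0.5025  0.1488 -0.0104] : 9 x [ 0.0558  0.0165 -0.0012]
```

```bash
python3 -m crank '[{"dp":[0.04,0.02,0],"delta_rot":[0,0,0],"fingers":1},{"dp":[0.06,0.02,0],"delta_rot":[0,0,0],"fingers":1},{"dp":[0.06,0.02,0],"delta_rot":[0,0,0],"fingers":1},{"dp":[0.06,0.02,0],"delta_rot":[0,0,0],"fingers":1},{"dp":[0.06,0.02,0],"delta_rot":[0,0,0],"fingers":1},{"dp":[0.06,0.02,0],"delta_rot":[0,0,0],"fingers":1},{"dp":[0.06,0.02,0],"delta_rot":[0,0,0],"fingers":1},{"dp":[0.04,0.02,0],"delta_rot":[0,0,0],"fingers":1},{"dp":[0,0,0],"delta_rot":[0,0,0],"fingers":1},{"dp":[0,0,0],"delta_rot":[0,0,0],"fingers":1},{"dp":[0,0,0],"delta_rot":[0,0,0],"fingers":1}]'
python3 - <<'E'
from h import *
from g import go
go(.46,.36,.2,94.5); im,dp,m=shot("wrist","w3")
E
```

```text
t: 9.92
tcp_pos: [0.4979, 0.2286, 0.3029]
tool_rot: [0.679, 0.734, -0.001, -0.0]
force: [-0.5, -1.0, 0.3]
finger_gap: 0.998
gripper_force: 0.0
t 9.92 tcp [497.9 228.6 302.9] psi 94.5 tilt [   -2.    -1. -1000.] F [-0.5 -1.   0.3] gap 0.998 gf 0.0 q [ 0.23  0.43  1.63 -0.    1.09  0.15]
rot z total 0.0 : 1 x 0.0  dp total [ 0.268  -0.055   0.2058] : 6 x [ 0.0447 -0.0092  0.0343]
```

View pics/w3.png

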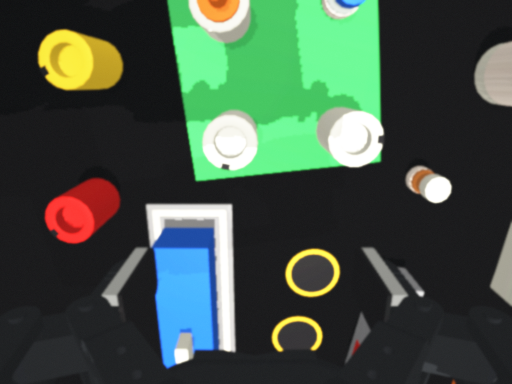

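Vessel B rim at (230,140) with tick (225,167) toward −y; vessel A rim at (356,138) with tick (381,139) toward the bar side; capped C partly cut at the top (220,10).

```bash
cat > ves.py <<'E'
from h import *
def vessel(name,x,y,cam_="wrist",z=.073,R0=.035,capped=False):
    f=np.load(name+".npz");im=f["im"];m=(manip.camera_model(cam_),f["o"],f["M"])
    v,u=np.mgrid[:384,:512];W=onplane(cam_,np.c_[u.ravel(),v.ravel()],z,m)[:,:2].reshape(384,512,2)
    Z=cloud(cam_,f["dp"],m)[...,2];h=cv2.cvtColor(im,cv2.COLOR_RGB2HSV).astype(int)
    near=np.hypot(W[...,0]-x,W[...,1]-y)<R0
    k=(near&(Z>z-.007)&(Z<z+.008)&(h[...,1]<70)&(h[...,2]>90)).astype(np.uint8)
    k=cv2.morphologyEx(k,cv2.MORPH_OPEN,np.ones((3,3)))
    c=max(cv2.findContours(k,cv2.RETR_EXTERNAL,cv2.CHAIN_APPROX_NONE)[0],key=cv2.contourArea)
    w=onplane(cam_,cv2.convexHull(c).reshape(-1,2),z,m)[:,:2]*1000
    (cx,cy),r=cv2.minEnclosingCircle(w.astype(np.float32)); e=cv2.fitEllipse(w.astype(np.float32))
    d=W*1000-np.array(e[0]);rr=np.hypot(d[...,0],d[...,1])
    t=(rr>17)&(rr<24)&(h[...,2]<70)
    a=np.degrees(np.angle(np.mean(np.exp(1j*np.arctan2(d[...,1],d[...,0]))[t]))) if t.any() else None
    sp=np.abs(np.mean(np.exp(1j*np.arctan2(d[...,1],d[...,0]))[t])) if t.any() else 0
    print(name,"circ",round(cx,1),round(cy,1),"r",round(r,1),"ell",np.round(e[0],1),np.round(e[1],1),"tick deg",a,"conc",sp,t.sum(),"z",(np.nanmedian(Z[k>0])*1000).round(1))
if __name__=="__main__":
    import sys;vessel(sys.argv[1],*map(float,sys.argv[2:]))
E
python3 ves.py w3 .583 .261; python3 ves.py w3 .472 .249;python3 g.py .43 .30 .25 94.5
```

```text
w3 circ 584.8 265.2 r 25.9 ell [585.  265.6] [48.8 51.1] tick deg 5.877579887164806 conc 0.9989891832933303 5 z 73.6
w3 circ 474.0 253.7 r 25.1 ell [473.8 253.6] [49.2 50. ] tick deg None conc 0 0 z 73.7
t 9.97 tcp [497.9 228.2 303. ] psi 94.5 tilt [   -2.    -1. -1000.] F [-0.1  0.3 -0.1] gap 1.002 gf 0.0 q [ 0.23  0.43  1.63 -0.    1.09  0.15]
rot z total -0.0001 : 1 x -0.0001  dp total [ 0.1538 -0.1242  0.1061] : 4 x [ 0.0384 -0.0311  0.0265]
```

```bash
python3 -m crank '[{"dp":[0.04,-0.025,0.01],"delta_rot":[0,0,0],"fingers":1},{"dp":[0.04,-0.025,0.03],"delta_rot":[0,0,0],"fingers":1},{"dp":[0.04,-0.025,0.03],"delta_rot":[0,0,0],"fingers":1},{"dp":[0,0,0],"delta_rot":[0,0,0],"fingers":1},{"dp":[0,0,0],"delta_rot":[0,0,0],"fingers":1},{"dp":[0,0,0],"delta_rot":[0,0,0],"fingers":1}]'>/dev/null
python3 - <<'E'
from h import *
from g import go
im,dp,m=shot("wrist","w4")
go(.454,.361,.2,94.5)
from meas import *
H,S,V=hsv("w4")
P=cloud("wrist",dp,m)[...,2]
blobs("w4",(H>3)&(H<22)&(S>130)&(V>80)&(P>.095),(0,0,512,384),.105,"knobtop")
blobs("w4",(H>3)&(H<22)&(S>130)&(V>60),(0,0,512,384),.079,"disc+knob")
from ves import vessel
vessel("w4",.455,.362); vessel("w4",.472,.252)
E
```

```text
t 10.52 tcp [457.6 285.1 269.1] psi 94.4 tilt [    2.     0. -1000.] F [0.5 0.  0.6] gap 1.0 gf 0.0 q [ 0.35  0.46  1.69 -0.    1.    0.27]
rot z total -0.0003 : 1 x -0.0003  dp total [0.1519 0.0048 0.1382] : 4 x [0.038  0.0012 0.0346]
knobtop rect [457.7 369.1] [15.3 15.5] 31.8 ell [457.7 369. ] [15.1 15.4] z 105.8
disc+knob rect [639.6 246.5] [23.2 16.7] 59.0 ell [640.7 246. ] [18.5 22.1] z 23.5
disc+knob rect [457.5 368.8] [32.5 32.6] 4.5 ell [457.5 368.9] [32.5 32.6] z 80.3
w4 circ 457.7 369.1 r 25.0 ell [457.5 368.9] [48.7 49.5] tick deg 95.26469441996943 conc 0.9984074667913396 30 z 73.8
w4 circ 473.4 254.3 r 25.7 ell [473.5 254.4] [49.3 51.4] tick deg -95.95912756965608 conc 0.9986591656466367 5 z 73.7
```

View pics/w4.png

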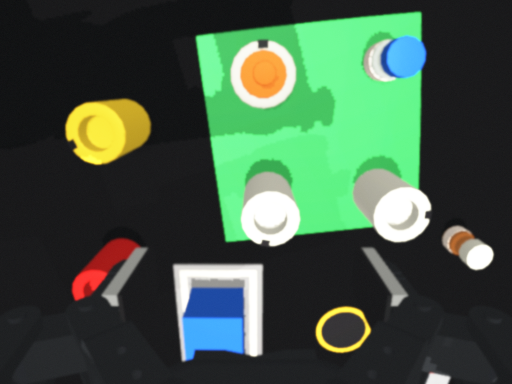

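Capped C at (263,73), tick at (263,44) toward +y; B at (271,216) tick at (265,242); A at (402,213), tick (427,214).

```bash
python3 -m crank '[{"dp":[0.055,0.002,0.0],"delta_rot":[0,0,0],"fingers":1},{"dp":[0.055,0.002,0.02],"delta_rot":[0,0,0],"fingers":1},{"dp":[0.052,0.002,0.05],"delta_rot":[0,0,0],"fingers":1},{"dp":[0,0,0.05],"delta_rot":[0,0,0],"fingers":1},{"dp":[0,0,0.05],"delta_rot":[0,0,0],"fingers":1},{"dp":[0,0,0.03],"delta_rot":[0,0,0],"fingers":1},{"dp":[0,0,0],"delta_rot":[0,0,0],"fingers":1},{"dp":[0,0,0],"delta_rot":[0,0,0],"fingers":1},{"dp":[0,0,0],"delta_rot":[0,0,0],"fingers":1}]'>/dev/null; python3 g.py .4575 .368 .156 94.5
```

```text
t 11.27 tcp [454.7 366.8 169.8] psi 94.4 tilt [    3.     1. -1000.] F [ 0.2  0.5 -1.1] gap 1.0 gf 0.0 q [ 0.49  0.65  1.65 -0.    0.84  0.41]
rot z total -0.0002 : 1 x -0.0002  dp total [0.0019 0.0058 0.0275] : 1 x [0.0019 0.0058 0.0275]
```

```bash
python3 -m crank '[{"dp":[0.001,0.005,0.02],"delta_rot":[0,0,0],"fingers":0},{"dp":[0,0,0.007],"delta_rot":[0,0,0],"fingers":-0.3},{"dp":[0,0,0],"delta_rot":[0,0,0],"fingers":-1},{"dp":[0,0,0],"delta_rot":[0,0,0],"fingers":-1},{"dp":[0,0,0],"delta_rot":[0,0,0],"fingers":-1},{"dp":[0,0,0],"delta_rot":[0,0,0],"fingers":-1},{"dp":[0,0,0],"delta_rot":[0,0,0],"fingers":-1},{"dp":[0,0,0],"delta_rot":[0,0,0],"fingers":-1},{"dp":[0,0,0],"delta_rot":[0,0,0],"fingers":-1},{"dp":[0,0,0],"delta_rot":[0,0,0],"fingers":-1}]' 30; python3 g.py .4575 .368 .156 94.5
```

```text
t: 12.1
tcp_pos: [0.4559, 0.3678, 0.1553]
tool_rot: [0.679, 0.734, 0.0, 0.0]
force: [-0.4, -0.3, 3.1]
finger_gap: 0.166
gripper_force: 29.3
t 12.1 tcp [455.9 367.8 155.3] psi 94.5 tilt [    1.     0. -1000.] F [-0.4 -0.3  3.1] gap 0.166 gf 29.311810433864594 q [0.49 0.68 1.65 0.   0.81 0.41]
rot z total -0.0 : 1 x -0.0  dp total [ 0.0001  0.0032 -0.0014] : 1 x [ 0.0001  0.0032 -0.0014]
```

```bash
python3 -m crank '[{"dp":[0,0,-0.03],"delta_rot":[0,0,0],"fingers":-1},{"dp":[0,0,-0.05],"delta_rot":[0,0,0],"fingers":-1},{"dp":[0,0,-0.05],"delta_rot":[0,0,0],"fingers":-1},{"dp":[0,0,-0.05],"delta_rot":[0,0,0],"fingers":-1},{"dp":[-0.04,0,-0.04],"delta_rot":[0,0,0],"fingers":-1},{"dp":[-0.06,0,0],"delta_rot":[0,0,0],"fingers":-1},{"dp":[-0.06,0,0],"delta_rot":[0,0,0],"fingers":-1},{"dp":[-0.06,0,0],"delta_rot":[0,0,0],"fingers":-1},{"dp":[-0.06,0,0],"delta_rot":[0,0,0],"fingers":-1},{"dp":[-0.06,0,0],"delta_rot":[0,0,0],"fingers":-1},{"dp":[-0.06,0,0],"delta_rot":[0,0,0],"fingers":-1},{"dp":[-0.06,0,0],"delta_rot":[0,0,0],"fingers":-1}]'; python3 g.py .4505 -.323 .26 94.5
```

```text
t: 13.1
tcp_pos: [0.4732, 0.1371, 0.2648]
tool_rot: [0.679, 0.734, -0.0, -0.0]
force: [0.7, -0.5, -0.3]
finger_gap: 0.174
gripper_force: 29.4
t 13.1 tcp [473.2 137.1 264.8] psi 94.5 tilt [   -1.    -0. -1000.] F [ 0.7 -0.5 -0.3] gap 0.174 gf 29.439075887203217 q [ 0.05  0.41  1.8   0.    0.93 -0.02]
rot z total 0.0 : 1 x 0.0  dp total [-0.9137 -0.1175  0.0095] : 16 x [-0.0571 -0.0073  0.0006]
```

```bash
python3 -m crank '[{"dp":[-0.065,-0.008,0],"delta_rot":[0,0,0],"fingers":-1},{"dp":[-0.065,-0.008,0],"delta_rot":[0,0,0],"fingers":-1},{"dp":[-0.065,-0.008,0],"delta_rot":[0,0,0],"fingers":-1},{"dp":[-0.065,-0.008,0],"delta_rot":[0,0,0],"fingers":-1},{"dp":[-0.065,-0.008,0],"delta_rot":[0,0,0],"fingers":-1},{"dp":[-0.065,-0.008,0],"delta_rot":[0,0,0],"fingers":-1},{"dp":[-0.065,-0.008,0],"delta_rot":[0,0,0],"fingers":-1},{"dp":[-0.065,-0.008,0],"delta_rot":[0,0,0],"fingers":-1},{"dp":[-0.065,-0.008,0],"delta_rot":[0,0,0],"fingers":-1},{"dp":[-0.065,-0.008,0],"delta_rot":[0,0,0],"fingers":-1},{"dp":[-0.065,-0.008,0],"delta_rot":[0,0,0],"fingers":-1},{"dp":[-0.065,-0.008,0],"delta_rot":[0,0,0],"fingers":-1}]'>/dev/null; python3 -m crank '[{"dp":[-0.06,-0.008,0],"delta_rot":[0,0,0],"fingers":-1},{"dp":[-0.03,0,0],"delta_rot":[0,0,0],"fingers":-1},{"dp":[0,0,0],"delta_rot":[0,0,0],"fingers":-1},{"dp":[0,0,0],"delta_rot":[0,0,0],"fingers":-1},{"dp":[0,0,0],"delta_rot":[0,0,0],"fingers":-1}]'>/dev/null;python3 g.py .4505 -.323 .098 94.5
```

```text
t 14.52 tcp [ 455.5 -297.6  264.5] psi 94.5 tilt [   -1.     2. -1000.] F [-0.1  0.7 -0.3] gap 0.173 gf 29.439162611961365 q [-0.78  0.47  1.68  0.    1.   -0.86]
rot z total 0.0001 : 1 x 0.0001  dp total [-0.0498 -0.0139  0.3329] : 6 x [-0.0083 -0.0023  0.0555]
```

```bash
python3 -m crank '[{"dp":[-0.02,-0.007,0.02],"delta_rot":[0,0,0],"fingers":-1},{"dp":[-0.02,-0.007,0.05],"delta_rot":[0,0,0],"fingers":-1},{"dp":[0,0,0.06],"delta_rot":[0,0,0],"fingers":-1},{"dp":[0,0,0.06],"delta_rot":[0,0,0],"fingers":-1},{"dp":[0,0,0.06],"delta_rot":[0,0,0],"fingers":-1},{"dp":[0,0,0.04],"delta_rot":[0,0,0],"fingers":-1},{"dp":[0,0,0.02],"delta_rot":[0,0,0],"fingers":-1},{"dp":[0,0,0.01],"delta_rot":[0,0,0],"fingers":-1},{"dp":[0,0,0],"delta_rot":[0,0,0],"fingers":-1},{"dp":[0,0,0],"delta_rot":[0,0,0],"fingers":-1}]'>/dev/null;python3 g.py .4505 -.323 .0985 94.5
```

```text
t 15.35 tcp [ 450.9 -320.   105.6] psi 94.5 tilt [    1.    -1. -1000.] F [ 0.   0.6 -0.7] gap 0.175 gf 29.439476430416107 q [-0.82  0.74  1.75 -0.    0.65 -0.9 ]
rot z total 0.0001 : 1 x 0.0001  dp total [-0.006  -0.0014  0.0141] : 1 x [-0.006  -0.0014  0.0141]
```

```bash
python3 -m crank '[{"dp":[0,0,0.008],"delta_rot":[0,0,0],"fingers":-1},{"dp":[0,0,0.006],"delta_rot":[0,0,0],"fingers":-1},{"dp":[0,0,0],"delta_rot":[0,0,0],"fingers":-1},{"dp":[0,0,0],"delta_rot":[0,0,0],"fingers":-1}]';  python3 -m crank '[{"dp":[0,0,0],"delta_rot":[0,0,0],"fingers":0},{"dp":[0,0,0],"delta_rot":[0,0,0],"fingers":0},{"dp":[0,0,0],"delta_rot":[0,0,0],"fingers":0},{"dp":[0,0,-0.02],"delta_rot":[0,0,0],"fingers":0},{"dp":[0,0,-0.06],"delta_rot":[0,0,0],"fingers":0},{"dp":[0,0,-0.06],"delta_rot":[0,0,0],"fingers":0},{"dp":[0,0,-0.06],"delta_rot":[0,0,0],"fingers":0},{"dp":[0,0,-0.06],"delta_rot":[0,0,0],"fingers":0},{"dp":[0,0,-0.06],"delta_rot":[0,0,0],"fingers":1},{"dp":[0,0,-0.06],"delta_rot":[0,0,0],"fingers":1},{"dp":[0,0,0],"delta_rot":[0,0,0],"fingers":1}]';python3 - <<'E'
from h import *
from g import go
im,dp,m=shot("scene","s3"); cv2.imwrite("pics/s3c.png",cv2.resize(cv2.imread("pics/s3.png")[130:290,120:420],None,fx=2.6,fy=2.6,interpolation=cv2.INTER_CUBIC))
go(.57,.2,.29,94.5)
E
```

```text
t: 15.68
tcp_pos: [0.4506, -0.3199, 0.0984]
tool_rot: [0.679, 0.734, -0.0, 0.0]
force: [0.6, 0.7, -0.2]
finger_gap: 0.17
gripper_force: 29.4
t: 16.6
tcp_pos: [0.4525, -0.3217, 0.2949]
tool_rot: [0.679, 0.734, -0.0, 0.007]
force: [0.6, -1.0, 0.6]
finger_gap: 0.904
gripper_force: 0.0
t 16.65 tcp [ 451.6 -320.9  292.2] psi 94.5 tilt [    6.    -7. -1000.] F [-0.5  0.  -0.1] gap 0.977 gf 0.0 q [-0.82  0.44  1.63  0.    1.06 -0.9 ]
rot z total -0.0 : 1 x -0.0  dp total [1.0201 0.3178 0.0044] : 18 x [0.0567 0.0177 0.0002]
```

View pics/s3c.png

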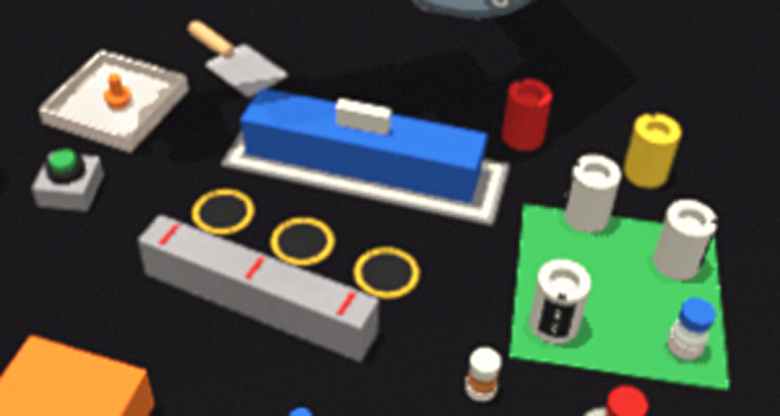

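The cap stands in the tray (118,90) and the cover is on its mat; vessel B has been knocked toward the robot/mat edge (593,190), so I re-measure all three.

```bash
python3 -m crank '[{"dp":[0.06,0.012,0],"delta_rot":[0,0,0],"fingers":1},{"dp":[0.065,0.012,0],"delta_rot":[0,0,0],"fingers":1},{"dp":[0.065,0.012,0],"delta_rot":[0,0,0],"fingers":1},{"dp":[0.065,0.012,0],"delta_rot":[0,0,0],"fingers":1},{"dp":[0.065,0.012,0],"delta_rot":[0,0,0],"fingers":1},{"dp":[0.065,0.012,0],"delta_rot":[0,0,0],"fingers":1},{"dp":[0.065,0.012,0],"delta_rot":[0,0,0],"fingers":1},{"dp":[0.065,0.012,0],"delta_rot":[0,0,0],"fingers":1},{"dp":[0.065,0.012,0],"delta_rot":[0,0,0],"fingers":1},{"dp":[0.065,0.012,0],"delta_rot":[0,0,0],"fingers":1},{"dp":[0.065,0.012,0],"delta_rot":[0,0,0],"fingers":1},{"dp":[0.065,0.012,0],"delta_rot":[0,0,0],"fingers":1}]'>/dev/null; python3 -m crank '[{"dp":[0.065,0.012,0],"delta_rot":[0,0,0],"fingers":1},{"dp":[0.065,0.012,0],"delta_rot":[0,0,0],"fingers":1},{"dp":[0.065,0.012,0],"delta_rot":[0,0,0],"fingers":1},{"dp":[0.065,0.012,0],"delta_rot":[0,0,0],"fingers":1},{"dp":[0.04,0,0],"delta_rot":[0,0,0],"fingers":1},{"dp":[0,0,0],"delta_rot":[0,0,0],"fingers":1},{"dp":[0,0,0],"delta_rot":[0,0,0],"fingers":1},{"dp":[0,0,0],"delta_rot":[0,0,0],"fingers":1}]'>/dev/null
python3 - <<'E'
from h import *
from g import go
im,dp,m=shot("wrist","w5")
go(.5855,.2645,.092,95.9)
E
```

```text
t 18.37 tcp [503.7 222.5 287.3] psi 94.4 tilt [   -2.    -1. -1000.] F [-0.4  0.8 -0.2] gap 1.001 gf 0.0 q [ 0.21  0.45  1.64 -0.    1.06  0.14]
rot z total -0.0041 : 1 x -0.0041  dp total [0.0668 0.1714 0.3906] : 8 x [0.0084 0.0214 0.0488]
```

View pics/w5.png

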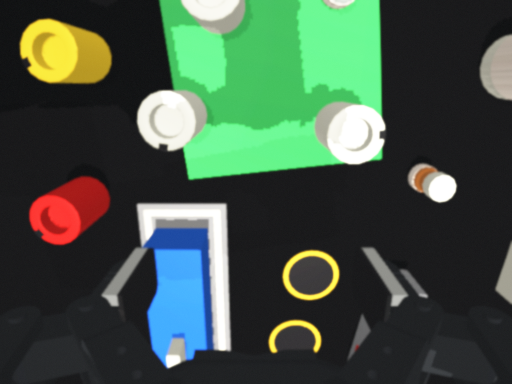

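B now sits at the mat's edge (171,120), tick (162,147); A unchanged (354,132), tick (381,135).

```bash
python3 ves.py w5 .585 .265; python3 ves.py w5 .42 .26;  python3 -m crank '[{"dp":[0.008,0.03,0],"delta_rot":[0,0,-0.004],"fingers":1},{"dp":[0.03,0.05,0.01],"delta_rot":[0,0,0],"fingers":1},{"dp":[0.026,0.05,0.04],"delta_rot":[0,0,0],"fingers":1},{"dp":[0,0.037,0.05],"delta_rot":[0,0,0],"fingers":1},{"dp":[0,0,0],"delta_rot":[0,0,0],"fingers":1},{"dp":[0,0,0],"delta_rot":[0,0,0],"fingers":1},{"dp":[0,0,0],"delta_rot":[0,0,0],"fingers":1},{"dp":[0,0,0],"delta_rot":[0,0,0],"fingers":1}]' >/dev/null; python3 g.py .5855 .2645 .092 95.9
```

```text
w5 circ 584.7 264.9 r 25.7 ell [585.  265.5] [49.  50.8] tick deg 4.252884982070529 conc 0.9991629431253595 8 z 73.6
w5 circ 426.4 264.2 r 25.3 ell [426.3 264.5] [48.9 50.4] tick deg -97.890954529422 conc 0.9975150318338533 23 z 73.7
t 19.03 tcp [583.6 262.8 239.2] psi 95.9 tilt [    1.     0. -1000.] F [-0.2 -0.7  0.5] gap 1.003 gf 0.0 q [ 0.25  0.62  1.45 -0.    1.07  0.15]
rot z total -0.0001 : 1 x -0.0001  dp total [0.0031 0.0041 0.2944] : 5 x [0.0006 0.0008 0.0589]
```

```bash
python3 -m crank '[{"dp":[0.001,0.003,0.05],"delta_rot":[0,0,0],"fingers":1},{"dp":[0.001,0,0.06],"delta_rot":[0,0,0],"fingers":1},{"dp":[0,0,0.06],"delta_rot":[0,0,0],"fingers":1},{"dp":[0,0,0.06],"delta_rot":[0,0,0],"fingers":1},{"dp":[0,0,0.04],"delta_rot":[0,0,0],"fingers":1},{"dp":[0,0,0.024],"delta_rot":[0,0,0],"fingers":1},{"dp":[0,0,0],"delta_rot":[0,0,0],"fingers":1},{"dp":[0,0,0],"delta_rot":[0,0,0],"fingers":-1},{"dp":[0,0,0],"delta_rot":[0,0,0],"fingers":-1},{"dp":[0,0,0],"delta_rot":[0,0,0],"fingers":-1},{"dp":[0,0,0],"delta_rot":[0,0,0],"fingers":-1},{"dp":[0,0,0],"delta_rot":[0,0,0],"fingers":-1}]' 50; python3 -m crank '[{"dp":[0,0,0],"delta_rot":[0,0,0],"fingers":-1},{"dp":[0,0,0],"delta_rot":[0,0,0],"fingers":-1},{"dp":[0,0,0],"delta_rot":[0,0,0],"fingers":-1}]'; python3 g.py .581 .085 .17 85.8
```

```text
t: 20.03
tcp_pos: [0.5866, 0.2651, 0.0933]
tool_rot: [0.67, 0.743, 0.002, 0.001]
force: [-0.4, -0.4, 7.0]
finger_gap: 0.571
gripper_force: 52.0
t: 20.28
tcp_pos: [0.5867, 0.2651, 0.0933]
tool_rot: [0.67, 0.743, 0.002, 0.001]
force: [-0.1, 0.5, 7.2]
finger_gap: 0.573
gripper_force: 52.0
t 20.28 tcp [586.7 265.1  93.3] psi 95.9 tilt [    4.     1. -1000.] F [-0.1  0.5  7.2] gap 0.573 gf 52.013429403305054 q [0.25 0.83 1.52 0.   0.79 0.15]
rot z total 0.0281 : 2 x 0.0141  dp total [-0.3601  0.0151 -0.1533] : 7 x [-0.0514  0.0022 -0.0219]
```

```bash
python3 -m crank '[{"dp":[0,0,-0.03],"delta_rot":[0,0,0],"fingers":-1},{"dp":[0,0,-0.04],"delta_rot":[0,0,0],"fingers":-1},{"dp":[0,0,-0.04],"delta_rot":[0,0,0.0128],"fingers":-1},{"dp":[0,0,-0.02],"delta_rot":[0,0,0.0128],"fingers":-1},{"dp":[-0.04,0.002,0],"delta_rot":[0,0,0],"fingers":-1},{"dp":[-0.06,0.003,0],"delta_rot":[0,0,0],"fingers":-1},{"dp":[-0.06,0.003,0],"delta_rot":[0,0,0],"fingers":-1},{"dp":[-0.06,0.003,0],"delta_rot":[0,0,0],"fingers":-1},{"dp":[-0.06,0.003,0],"delta_rot":[0,0,0],"fingers":-1},{"dp":[-0.05,0.003,0],"delta_rot":[0,0,0],"fingers":-1},{"dp":[-0.03,0,0],"delta_rot":[0,0,0],"fingers":-1},{"dp":[0,0,0],"delta_rot":[0,0,0],"fingers":-1}]' >/dev/null; python3 -m crank '[{"dp":[0,0,0],"delta_rot":[0,0,0],"fingers":-1},{"dp":[0,0,0],"delta_rot":[0,0,0],"fingers":-1}]'; python3 g.py .582 .0855 .0925 86.6
```

```text
t: 21.45
tcp_pos: [0.5835, 0.0851, 0.1562]
tool_rot: [0.727, 0.687, 0.0, -0.0]
force: [-0.3, 0.1, -1.9]
finger_gap: 0.569
gripper_force: 52.0
t 21.45 tcp [583.5  85.1 156.2] psi 86.7 tilt [    0.     0. -1000.] F [-0.3  0.1 -1.9] gap 0.569 gf 52.01523184776306 q [-0.04  0.68  1.64  0.    0.82  0.01]
rot z total 0.0003 : 1 x 0.0003  dp total [ 0.0007 -0.0031  0.1274] : 3 x [ 0.0002 -0.001   0.0425]
```

```bash
python3 -m crank '[{"dp":[0,-0.003,0.03],"delta_rot":[0,0,0],"fingers":-1},{"dp":[0,0,0.04],"delta_rot":[0,0,0],"fingers":-1},{"dp":[0,0,0.03],"delta_rot":[0,0,0],"fingers":-1},{"dp":[0,0,0.02],"delta_rot":[0,0,0],"fingers":-1},{"dp":[0,0,0.006],"delta_rot":[0,0,0],"fingers":-1},{"dp":[0,0,0.004],"delta_rot":[0,0,0],"fingers":-1},{"dp":[0,0,0],"delta_rot":[0,0,0],"fingers":-1},{"dp":[0,0,0],"delta_rot":[0,0,0],"fingers":-1},{"dp":[0,0,0],"delta_rot":[0,0,0],"fingers":-1}]'; python3 g.py .582 .0855 .0905 86.6
```

```text
t: 22.2
tcp_pos: [0.5826, 0.0848, 0.0918]
tool_rot: [0.727, 0.687, 0.001, 0.001]
force: [0.0, -0.1, -1.5]
finger_gap: 0.571
gripper_force: 52.3
t 22.2 tcp [582.6  84.8  91.8] psi 86.7 tilt [    2.    -0. -1000.] F [ 0.  -0.1 -1.5] gap 0.571 gf 52.315753698349 q [-0.05  0.78  1.66  0.    0.69  0.01]
rot z total 0.0003 : 1 x 0.0003  dp total [ 0.0014 -0.0013  0.0025] : 1 x [ 0.0014 -0.0013  0.0025]
```

```bash
python3 -m crank '[{"dp":[0.001,0,0.002],"delta_rot":[0,0,0],"fingers":-1},{"dp":[0,0,0.002],"delta_rot":[0,0,0],"fingers":-1},{"dp":[0,0,0],"delta_rot":[0,0,0],"fingers":-1},{"dp":[0,0,0],"delta_rot":[0,0,0],"fingers":-1}]'; python3 -m crank '[{"dp":[0,0,0],"delta_rot":[0,0,0],"fingers":1},{"dp":[0,0,0],"delta_rot":[0,0,0],"fingers":1},{"dp":[0,0,0],"delta_rot":[0,0,0],"fingers":1},{"dp":[0,0,0],"delta_rot":[0,0,0],"fingers":1},{"dp":[0,0,-0.04],"delta_rot":[0,0,0],"fingers":1},{"dp":[0,0,-0.06],"delta_rot":[0,0,0],"fingers":1},{"dp":[0,0,-0.06],"delta_rot":[0,0,0],"fingers":1},{"dp":[-0.04,0,-0.06],"delta_rot":[0,0,0],"fingers":1},{"dp":[-0.05,0,-0.05],"delta_rot":[0,0,0],"fingers":1},{"dp":[-0.05,0,0],"delta_rot":[0,0,0],"fingers":1},{"dp":[0,0,0],"delta_rot":[0,0,0],"fingers":1},{"dp":[0,0,0],"delta_rot":[0,0,0],"fingers":1}]'
python3 - <<'E'
from h import *
im,dp,m=shot("wrist","w6")
from ves import vessel
vessel("w6",.582,.086,z=.07)
from meas import *
H,S,V=hsv("w6"); y=(H>18)&(H<35)&(S>120)&(V>100)
blobs("w6",y,(0,0,512,384),0,"bay",300)
E
```

```text
t: 22.53
tcp_pos: [0.5826, 0.0852, 0.0903]
tool_rot: [0.727, 0.686, 0.001, 0.001]
force: [-2.1, 0.9, 5.1]
finger_gap: 0.573
gripper_force: 52.9
t: 23.53
tcp_pos: [0.578, 0.0142, 0.2242]
tool_rot: [0.728, 0.686, 0.0, 0.0]
force: [-0.2, 0.5, -0.3]
finger_gap: 1.004
gripper_force: 0.0
w6 circ 583.2 85.5 r 24.8 ell [583.2  85.5] [48.9 49.4] tick deg -3.2558340755535524 conc 0.9972199743196758 63 z 70.7
bay rect [ 566.6 -115.2] [68.3 68.6] 86.6 ell [ 566.6 -115. ] [68.3 68.8] z 1.9
bay rect [574. -15.] [67.7 68. ] 86.5 ell [574.1 -14.6] [67.9 68. ] z 1.8
```

View pics/w6.png

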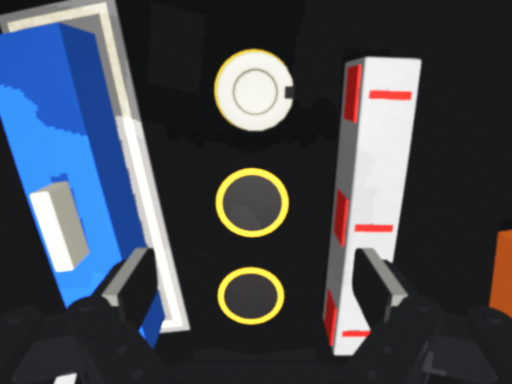

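Vessel A sits centred in bay 3 (254,90), tick (289,92) toward its window; bays 2 and 1 at (252,202), (251,296).

```bash
python3 -m crank '[{"dp":[0,0,0],"delta_rot":[0,0,-0.0165],"fingers":1},{"dp":[0,0,0],"delta_rot":[0,0,-0.0165],"fingers":1},{"dp":[0,0,0],"delta_rot":[0,0,-0.0165],"fingers":1},{"dp":[0,0,0],"delta_rot":[0,0,-0.0165],"fingers":1},{"dp":[0,0,0],"delta_rot":[0,0,-0.0165],"fingers":1},{"dp":[0,0,0],"delta_rot":[0,0,-0.0165],"fingers":1},{"dp":[0,0,0],"delta_rot":[0,0,-0.0165],"fingers":1},{"dp":[0,0,0],"delta_rot":[0,0,-0.0165],"fingers":1},{"dp":[0,0,0],"delta_rot":[0,0,-0.0165],"fingers":1},{"dp":[0,0,0],"delta_rot":[0,0,0],"fingers":1},{"dp":[0,0,0],"delta_rot":[0,0,0],"fingers":1}]'>/dev/null;  python3 g.py .4575 .3685 .2 140
```

```text
t 24.5 tcp [577.6  16.4 223. ] psi 140.1 tilt [   -2.     1. -1000.] F [-0.6  0.   0.3] gap 0.998 gf 0.0 q [-0.17  0.57  1.63  0.    0.95 -1.04]
rot z total 0.0003 : 1 x 0.0003  dp total [0.6367 0.3852 0.046 ] : 13 x [0.049  0.0296 0.0035]
```

```bash
python3 -m crank '[{"dp":[0.045,0.027,0],"delta_rot":[0,0,0],"fingers":1},{"dp":[0.06,0.036,0],"delta_rot":[0,0,0],"fingers":1},{"dp":[0.06,0.036,0],"delta_rot":[0,0,0],"fingers":1},{"dp":[0.06,0.036,0],"delta_rot":[0,0,0],"fingers":1},{"dp":[0.06,0.036,0],"delta_rot":[0,0,0],"fingers":1},{"dp":[0.06,0.036,0],"delta_rot":[0,0,0],"fingers":1},{"dp":[0.06,0.036,0],"delta_rot":[0,0,0],"fingers":1},{"dp":[0.06,0.036,0],"delta_rot":[0,0,0],"fingers":1},{"dp":[0.06,0.036,0],"delta_rot":[0,0,0],"fingers":1},{"dp":[0.06,0.036,0],"delta_rot":[0,0,0],"fingers":1},{"dp":[0.045,0.034,0.02],"delta_rot":[0,0,0],"fingers":1},{"dp":[0,0,0.02],"delta_rot":[0,0,0],"fingers":1}]'>/dev/null; python3 -m crank '[{"dp":[0,0,0],"delta_rot":[0,0,0],"fingers":1},{"dp":[0,0,0],"delta_rot":[0,0,0],"fingers":1},{"dp":[0,0,0],"delta_rot":[0,0,0],"fingers":1}]'>/dev/null; python3 g.py .458 .3685 .092 140
```

```text
t 25.75 tcp [459.6 364.  203.7] psi 140.1 tilt [   -1.    -1. -1000.] F [0.5 0.5 0.5] gap 1.002 gf 0.0 q [ 0.48  0.61  1.62 -0.    0.92 -0.39]
rot z total 0.0002 : 1 x 0.0002  dp total [0.0082 0.0048 0.2235] : 4 x [0.0021 0.0012 0.0559]
```

```bash
python3 -m crank '[{"dp":[0.008,0.005,0.04],"delta_rot":[0,0,0],"fingers":1},{"dp":[0,0,0.06],"delta_rot":[0,0,0],"fingers":1},{"dp":[0,0,0.06],"delta_rot":[0,0,0],"fingers":1},{"dp":[0,0,0.04],"delta_rot":[0,0,0],"fingers":1},{"dp":[0,0,0.023],"delta_rot":[0,0,0],"fingers":1},{"dp":[0,0,0],"delta_rot":[0,0,0],"fingers":1},{"dp":[0,0,0],"delta_rot":[0,0,0],"fingers":-1},{"dp":[0,0,0],"delta_rot":[0,0,0],"fingers":-1},{"dp":[0,0,0],"delta_rot":[0,0,0],"fingers":-1},{"dp":[0,0,0],"delta_rot":[0,0,0],"fingers":-1},{"dp":[0,0,0],"delta_rot":[0,0,0],"fingers":-1},{"dp":[0,0,0],"delta_rot":[0,0,0],"fingers":-1}]'; python3 g.py .458 .3685 .092 140; python3 -m crank '[{"dp":[0,0,-0.03],"delta_rot":[0,0,0],"fingers":-1},{"dp":[0,0,-0.05],"delta_rot":[0,0,0],"fingers":-1},{"dp":[0,0,-0.05],"delta_rot":[0,0,0],"fingers":-1},{"dp":[0,0,-0.05],"delta_rot":[0,0,0],"fingers":-1},{"dp":[0,0,-0.03],"delta_rot":[0,0,0],"fingers":-1},{"dp":[0,0,0],"delta_rot":[0,0,0],"fingers":-1}]'; python3 g.py .573 -.015 .2 40.5
```

```text
t: 26.75
tcp_pos: [0.4589, 0.3696, 0.0943]
tool_rot: [0.341, 0.94, 0.001, 0.001]
force: [-0.8, -1.5, 6.1]
finger_gap: 0.579
gripper_force: 52.3
t 26.75 tcp [458.9 369.6  94.3] psi 140.2 tilt [    3.     1. -1000.] F [-0.8 -1.5  6.1] gap 0.579 gf 52.28214235045016 q [ 0.49  0.78  1.66 -0.    0.69 -0.39]
rot z total 0.0005 : 1 x 0.0005  dp total [-0.0001 -0.0029  0.0046] : 1 x [-0.0001 -0.0029  0.0046]
t: 27.25
tcp_pos: [0.4595, 0.3705, 0.2013]
tool_rot: [0.34, 0.94, 0.003, 0.003]
force: [0.6, 0.5, -2.4]
finger_gap: 0.571
gripper_force: 52.3
t 27.25 tcp [459.5 370.5 201.3] psi 140.2 tilt [    7.     4. -1000.] F [ 0.6  0.5 -2.4] gap 0.571 gf 52.3342475714162 q [ 0.49  0.61  1.62  0.    0.9  -0.39]
rot z total 0.2769 : 17 x 0.0163  dp total [-0.3281  0.7336  0.0027] : 14 x [-0.0234  0.0524  0.0002]
```

```bash
python3 -m crank '[{"dp":[0,0,0],"delta_rot":[0,0,0.0185],"fingers":-1},{"dp":[0,0,0],"delta_rot":[0,0,0.0185],"fingers":-1},{"dp":[0,0,0],"delta_rot":[0,0,0.0185],"fingers":-1},{"dp":[0,0,0],"delta_rot":[0,0,0.0185],"fingers":-1},{"dp":[0,0,0],"delta_rot":[0,0,0.0185],"fingers":-1},{"dp":[0,0,0],"delta_rot":[0,0,0.0185],"fingers":-1},{"dp":[0,0,0],"delta_rot":[0,0,0.0185],"fingers":-1},{"dp":[0,0,0],"delta_rot":[0,0,0.0185],"fingers":-1},{"dp":[0,0,0],"delta_rot":[0,0,0.0185],"fingers":-1},{"dp":[0,0,0],"delta_rot":[0,0,0.0185],"fingers":-1},{"dp":[0,0,0],"delta_rot":[0,0,0.0185],"fingers":-1},{"dp":[0,0,0],"delta_rot":[0,0,0.0185],"fingers":-1}]'>/dev/null;python3 -m crank '[{"dp":[0,0,0],"delta_rot":[0,0,0.0185],"fingers":-1},{"dp":[0,0,0],"delta_rot":[0,0,0.0185],"fingers":-1},{"dp":[0,0,0],"delta_rot":[0,0,0.0179],"fingers":-1},{"dp":[0,0,0],"delta_rot":[0,0,0],"fingers":-1},{"dp":[0,0,0],"delta_rot":[0,0,0],"fingers":-1}]'>/dev/null; python3 g.py .573 -.015 .2 40.5
```

```text
t 28.67 tcp [457.3 369.1 196.4] psi 40.7 tilt [   -2.    -1. -1000.] F [ 0.5  0.4 -2.4] gap 0.577 gf 52.40565111860633 q [0.49 0.62 1.62 0.   0.9  1.35]
rot z total 0.0004 : 1 x 0.0004  dp total [-0.323   0.7343 -0.0073] : 14 x [-0.0231  0.0525 -0.0005]
```

```bash
python3 -m crank '[{"dp":[-0.02,0.046,0],"delta_rot":[0,0,0],"fingers":-1},{"dp":[-0.026,0.06,0],"delta_rot":[0,0,0],"fingers":-1},{"dp":[-0.026,0.06,0],"delta_rot":[0,0,0],"fingers":-1},{"dp":[-0.026,0.06,0],"delta_rot":[0,0,0],"fingers":-1},{"dp":[-0.026,0.06,0],"delta_rot":[0,0,0],"fingers":-1},{"dp":[-0.026,0.06,0],"delta_rot":[0,0,0],"fingers":-1},{"dp":[-0.026,0.06,0],"delta_rot":[0,0,0],"fingers":-1},{"dp":[-0.026,0.06,0],"delta_rot":[0,0,0],"fingers":-1},{"dp":[-0.026,0.06,0],"delta_rot":[0,0,0],"fingers":-1},{"dp":[-0.026,0.06,0],"delta_rot":[0,0,0],"fingers":-1},{"dp":[-0.026,0.06,0],"delta_rot":[0,0,0],"fingers":-1},{"dp":[-0.026,0.05,0],"delta_rot":[0,0,0],"fingers":-1}]'>/dev/null;python3 -m crank '[{"dp":[-0.017,0.038,0],"delta_rot":[0,0,0],"fingers":-1},{"dp":[0,0,0],"delta_rot":[0,0,0],"fingers":-1},{"dp":[0,0,0],"delta_rot":[0,0,0],"fingers":-1},{"dp":[0,0,0],"delta_rot":[0,0,0],"fingers":-1},{"dp":[0,0,0],"delta_rot":[0,0,0],"fingers":-1}]'>/dev/null; python3 g.py .574 -.0147 .0915 40.6
```

```text
t 30.08 tcp [572.6 -13.5 197.1] psi 40.6 tilt [   -1.     1. -1000.] F [-0.3  0.2 -3.3] gap 0.575 gf 52.64910933561623 q [-0.22  0.6   1.66  0.    0.88  0.64]
rot z total 0.0 : 1 x 0.0  dp total [0.0005 0.0036 0.2112] : 4 x [0.0001 0.0009 0.0528]
```

```bash
python3 -m crank '[{"dp":[0,0.003,0.04],"delta_rot":[0,0,0],"fingers":-1},{"dp":[0,0,0.06],"delta_rot":[0,0,0],"fingers":-1},{"dp":[0,0,0.06],"delta_rot":[0,0,0],"fingers":-1},{"dp":[0,0,0.03],"delta_rot":[0,0,0],"fingers":-1},{"dp":[0,0,0.018],"delta_rot":[0,0,0],"fingers":-1},{"dp":[0,0,0],"delta_rot":[0,0,0],"fingers":-1},{"dp":[0,0,0],"delta_rot":[0,0,0],"fingers":-1},{"dp":[0,0,0],"delta_rot":[0,0,0],"fingers":-1},{"dp":[0,0,0.002],"delta_rot":[0,0,0],"fingers":-1},{"dp":[0,0,0],"delta_rot":[0,0,0],"fingers":-1}]'; python3 g.py .574 -.0147 .0905 40.6
```

```text
t: 30.92
tcp_pos: [0.5749, -0.0157, 0.0931]
tool_rot: [0.938, 0.346, 0.001, 0.0]
force: [-0.1, -0.1, -2.4]
finger_gap: 0.57
gripper_force: 52.7
t 30.92 tcp [574.9 -15.7  93.1] psi 40.5 tilt [    2.    -0. -1000.] F [-0.1 -0.1 -2.4] gap 0.57 gf 52.658235530834645 q [-0.22  0.77  1.7  -0.    0.67  0.64]
rot z total -0.0002 : 1 x -0.0002  dp total [-0.0001 -0.0027  0.0053] : 1 x [-0.0001 -0.0027  0.0053]
```

```bash
python3 -m crank '[{"dp":[-0.0005,-0.002,0.003],"delta_rot":[0,0,0],"fingers":-1},{"dp":[0,0,0.002],"delta_rot":[0,0,0],"fingers":-1},{"dp":[0,0,0],"delta_rot":[0,0,0],"fingers":-1},{"dp":[0,0,0],"delta_rot":[0,0,0],"fingers":-1}]'; python3 -m crank '[{"dp":[0,0,0],"delta_rot":[0,0,0],"fingers":1},{"dp":[0,0,0],"delta_rot":[0,0,0],"fingers":1},{"dp":[0,0,0],"delta_rot":[0,0,0],"fingers":1},{"dp":[0,0,0],"delta_rot":[0,0,0],"fingers":1},{"dp":[0,0,-0.04],"delta_rot":[0,0,0],"fingers":1},{"dp":[0,0,-0.06],"delta_rot":[0,0,0],"fingers":1},{"dp":[0,0,-0.06],"delta_rot":[0,0,0],"fingers":1},{"dp":[0,0,-0.06],"delta_rot":[0,0,0],"fingers":1},{"dp":[0,0,-0.05],"delta_rot":[0,0,0],"fingers":1},{"dp":[0,0,0],"delta_rot":[0,0,0],"fingers":1}]'
python3 - <<'E'
from meas import *
H,S,V=hsv("w5")
P=cloud("wrist",np.load("w5.npz")["dp"],(manip.camera_model("wrist"),np.load("w5.npz")["o"],np.load("w5.npz")["M"]))[...,2]
blobs("w5",(S>130)&(P>.06),(0,0,135,250),.07,"look")
from g import go
go(.426,.264,.2,0)
E
```

```text
t: 31.25
tcp_pos: [0.5738, -0.0152, 0.0908]
tool_rot: [0.938, 0.346, 0.0, 0.0]
force: [-0.4, 0.6, 5.3]
finger_gap: 0.57
gripper_force: 53.2
t: 32.08
tcp_pos: [0.5763, -0.0157, 0.2301]
tool_rot: [0.938, 0.346, 0.005, 0.003]
force: [0.5, -0.4, -0.2]
finger_gap: 0.998
gripper_force: 0.0
look rect [320.9 166.5] [55.3 49.1] 44.0 ell [321.6 166.5] [49.4 54.9] z 70.1
look rect [329.2 314.7] [54.4 49.2] 7.4 ell [329.2 314.5] [48.9 53.6] z 70.0
t 32.08 tcp [576.3 -15.7 230.1] psi 40.5 tilt [   11.    -2. -1000.] F [ 0.5 -0.4 -0.2] gap 0.998 gf 0.0 q [-0.22  0.56  1.63 -0.    0.94  0.64]
rot z total 0.1125 : 7 x 0.0161  dp total [-0.3006 -0.5594  0.0601] : 11 x [-0.0273 -0.0509  0.0055]
```

```bash
python3 g.py .4265 .2645 .2 40.5; python3 -m crank '[{"dp":[0.03,-0.04,0],"delta_rot":[0,0,0],"fingers":1},{"dp":[0.038,-0.06,0],"delta_rot":[0,0,0],"fingers":1},{"dp":[0.038,-0.06,0],"delta_rot":[0,0,0],"fingers":1},{"dp":[0.008,-0.06,0],"delta_rot":[0,0,0],"fingers":1},{"dp":[0.008,-0.06,0],"delta_rot":[0,0,0],"fingers":1},{"dp":[0.008,-0.06,0],"delta_rot":[0,0,0],"fingers":1},{"dp":[0.006,-0.06,0],"delta_rot":[0,0,0],"fingers":1},{"dp":[0,-0.06,0.02],"delta_rot":[0,0,0],"fingers":1},{"dp":[0,-0.06,0.02],"delta_rot":[0,0,0],"fingers":1},{"dp":[0,-0.06,0],"delta_rot":[0,0,0],"fingers":1},{"dp":[0,-0.03,0],"delta_rot":[0,0,0],"fingers":1},{"dp":[0,0,0],"delta_rot":[0,0,0],"fingers":1}]'>/dev/null; python3 -m crank '[{"dp":[0,0,0],"delta_rot":[0,0,0],"fingers":1},{"dp":[0,0,0],"delta_rot":[0,0,0],"fingers":1}]' >/dev/null; python3 g.py .4265 .2645 .092 40.5
```

```text
t 32.08 tcp [576.3 -15.7 230.1] psi 40.5 tilt [   11.    -2. -1000.] F [ 0.5 -0.4 -0.2] gap 0.998 gf 0.0 q [-0.22  0.56  1.63 -0.    0.94  0.64]
rot z total 0.0 : 1 x 0.0  dp total [ 0.1361 -0.6207  0.0601] : 11 x [ 0.0124 -0.0564  0.0055]
t 33.25 tcp [427.9 260.7 204.7] psi 40.5 tilt [    1.    -0. -1000.] F [0.6 0.2 0.5] gap 0.999 gf 0.0 q [ 0.32  0.52  1.83 -0.    0.79  1.19]
rot z total -0.0 : 1 x -0.0  dp total [ 0.0028 -0.0077  0.2253] : 4 x [ 0.0007 -0.0019  0.0563]
```

```bash
python3 -m crank '[{"dp":[0.003,-0.008,0.04],"delta_rot":[0,0,0],"fingers":1},{"dp":[0,0,0.06],"delta_rot":[0,0,0],"fingers":1},{"dp":[0,0,0.06],"delta_rot":[0,0,0],"fingers":1},{"dp":[0,0,0.04],"delta_rot":[0,0,0],"fingers":1},{"dp":[0,0,0.025],"delta_rot":[0,0,0],"fingers":1},{"dp":[0,0,0],"delta_rot":[0,0,0],"fingers":1},{"dp":[0,0,0],"delta_rot":[0,0,0],"fingers":-1},{"dp":[0,0,0],"delta_rot":[0,0,0],"fingers":-1},{"dp":[0,0,0],"delta_rot":[0,0,0],"fingers":-1},{"dp":[0,0,0],"delta_rot":[0,0,0],"fingers":-1},{"dp":[0,0,0],"delta_rot":[0,0,0],"fingers":-1},{"dp":[0,0,0],"delta_rot":[0,0,0],"fingers":-1}]'; python3 g.py .4265 .2645 .092 40.5; python3 -m crank '[{"dp":[0,0,-0.03],"delta_rot":[0,0,0],"fingers":-1},{"dp":[0,0,-0.05],"delta_rot":[0,0,0],"fingers":-1},{"dp":[0,0,-0.05],"delta_rot":[0,0,0],"fingers":-1},{"dp":[0,0,-0.05],"delta_rot":[0,0,0],"fingers":-1},{"dp":[0,0,-0.03],"delta_rot":[0,0,0],"fingers":-1},{"dp":[0,0,0],"delta_rot":[0,0,0],"fingers":-1}]'; python3 g.py .5665 -.115 .2 134.2
```

```text
t: 34.25
tcp_pos: [0.4267, 0.265, 0.0937]
tool_rot: [0.938, 0.346, 0.001, 0.0]
force: [0.9, -2.6, 7.6]
finger_gap: 0.574
gripper_force: 52.0
t 34.25 tcp [426.7 265.   93.7] psi 40.5 tilt [    3.     1. -1000.] F [ 0.9 -2.6  7.6] gap 0.574 gf 52.04933455679566 q [ 0.33  0.73  1.89 -0.    0.52  1.2 ]
rot z total -0.0 : 1 x -0.0  dp total [-0.001   0.0006  0.0033] : 1 x [-0.001   0.0006  0.0033]
t: 34.75
tcp_pos: [0.427, 0.2657, 0.2004]
tool_rot: [0.938, 0.346, 0.003, -0.0]
force: [0.4, -0.0, -3.3]
finger_gap: 0.58
gripper_force: 52.4
t 34.75 tcp [427.  265.7 200.4] psi 40.5 tilt [    6.     2. -1000.] F [ 0.4 -0.  -3.3] gap 0.58 gf 52.39635106176138 q [0.33 0.52 1.84 0.   0.77 1.2 ]
rot z total -0.2603 : 16 x -0.0163  dp total [-0.7403 -0.3308  0.0009] : 14 x [-0.0529 -0.0236  0.0001]
```

```bash
python3 -m crank '[{"dp":[0,0,0],"delta_rot":[0,0,-0.0186],"fingers":-1},{"dp":[0,0,0],"delta_rot":[0,0,-0.0186],"fingers":-1},{"dp":[0,0,0],"delta_rot":[0,0,-0.0186],"fingers":-1},{"dp":[0,0,0],"delta_rot":[0,0,-0.0186],"fingers":-1},{"dp":[0,0,0],"delta_rot":[0,0,-0.0186],"fingers":-1},{"dp":[0,0,0],"delta_rot":[0,0,-0.0186],"fingers":-1},{"dp":[0,0,0],"delta_rot":[0,0,-0.0186],"fingers":-1},{"dp":[0,0,0],"delta_rot":[0,0,-0.0186],"fingers":-1},{"dp":[0,0,0],"delta_rot":[0,0,-0.0186],"fingers":-1},{"dp":[0,0,0],"delta_rot":[0,0,-0.0186],"fingers":-1},{"dp":[0,0,0],"delta_rot":[0,0,-0.0186],"fingers":-1},{"dp":[0,0,0],"delta_rot":[0,0,-0.0186],"fingers":-1}]'>/dev/null;python3 -m crank '[{"dp":[0,0,0],"delta_rot":[0,0,-0.0186],"fingers":-1},{"dp":[0,0,0],"delta_rot":[0,0,-0.0185],"fingers":-1},{"dp":[0,0,0],"delta_rot":[0,0,0],"fingers":-1},{"dp":[0,0,0],"delta_rot":[0,0,0],"fingers":-1}]'>/dev/null; python3 g.py .5665 -.115 .2 134.2;  python3 -m crank '[{"dp":[-0.045,-0.02,0],"delta_rot":[0,0,0],"fingers":-1},{"dp":[-0.06,-0.027,0],"delta_rot":[0,0,0],"fingers":-1},{"dp":[-0.06,-0.027,0],"delta_rot":[0,0,0],"fingers":-1},{"dp":[-0.06,-0.027,0],"delta_rot":[0,0,0],"fingers":-1},{"dp":[-0.06,-0.027,0],"delta_rot":[0,0,0],"fingers":-1},{"dp":[-0.06,-0.027,0],"delta_rot":[0,0,0],"fingers":-1},{"dp":[-0.06,-0.027,0],"delta_rot":[0,0,0],"fingers":-1},{"dp":[-0.06,-0.027,0],"delta_rot":[0,0,0],"fingers":-1},{"dp":[-0.06,-0.027,0],"delta_rot":[0,0,0],"fingers":-1},{"dp":[-0.06,-0.027,0],"delta_rot":[0,0,0],"fingers":-1},{"dp":[-0.06,-0.027,0],"delta_rot":[0,0,0],"fingers":-1},{"dp":[-0.06,-0.027,0],"delta_rot":[0,0,0],"fingers":-1}]'>/dev/null;python3 -m crank '[{"dp":[-0.03,-0.013,0],"delta_rot":[0,0,0],"fingers":-1},{"dp":[0,0,0],"delta_rot":[0,0,0],"fingers":-1},{"dp":[0,0,0],"delta_rot":[0,0,0],"fingers":-1},{"dp":[0,0,0],"delta_rot":[0,0,0],"fingers":-1}]'>/dev/null;python3 g.py .5665 -.115 .092 134.2
```

```text
t 36.08 tcp [425.1 264.8 196.4] psi 134.0 tilt [   -2.    -1. -1000.] F [-0.   0.8 -1.9] gap 0.575 gf 52.470446079969406 q [ 0.33  0.53  1.84  0.    0.77 -0.43]
rot z total -0.0005 : 1 x -0.0005  dp total [-0.7417 -0.3268 -0.0071] : 14 x [-0.053  -0.0233 -0.0005]
t 37.42 tcp [ 562.4 -112.2  196.7] psi 134.2 tilt [   -3.     2. -1000.] F [-0.4  0.3 -2.9] gap 0.581 gf 52.495898832567036 q [-0.39  0.6   1.66  0.    0.88 -1.16]
rot z total -0.0001 : 1 x -0.0001  dp total [-0.0096  0.002   0.2094] : 4 x [-0.0024  0.0005  0.0524]
```

```bash
python3 -m crank '[{"dp":[-0.008,0.002,0.04],"delta_rot":[0,0,0],"fingers":-1},{"dp":[0,0,0.06],"delta_rot":[0,0,0],"fingers":-1},{"dp":[0,0,0.06],"delta_rot":[0,0,0],"fingers":-1},{"dp":[0,0,0.03],"delta_rot":[0,0,0],"fingers":-1},{"dp":[0,0,0.018],"delta_rot":[0,0,0],"fingers":-1},{"dp":[0,0,0],"delta_rot":[0,0,0],"fingers":-1},{"dp":[0,0,0],"delta_rot":[0,0,0],"fingers":-1},{"dp":[0,0,0],"delta_rot":[0,0,0],"fingers":-1}]'; python3 g.py .5665 -.115 .0905 134.2
```

```text
t: 38.08
tcp_pos: [0.5677, -0.1151, 0.0942]
tool_rot: [0.389, 0.921, 0.0, 0.001]
force: [-1.2, -0.5, -2.0]
finger_gap: 0.573
gripper_force: 52.5
t 38.08 tcp [ 567.7 -115.1   94.2] psi 134.2 tilt [    1.    -0. -1000.] F [-1.2 -0.5 -2. ] gap 0.573 gf 52.53695523831993 q [-0.39  0.77  1.69  0.    0.68 -1.17]
rot z total 0.0001 : 1 x 0.0001  dp total [ 0.0018 -0.0015  0.0074] : 1 x [ 0.0018 -0.0015  0.0074]
```

```bash
python3 -m crank '[{"dp":[0.001,-0.001,0.005],"delta_rot":[0,0,0],"fingers":-1},{"dp":[0,0,0.003],"delta_rot":[0,0,0],"fingers":-1},{"dp":[0,0,0],"delta_rot":[0,0,0],"fingers":-1},{"dp":[0,0,0],"delta_rot":[0,0,0],"fingers":-1}]'; python3 -m crank '[{"dp":[0,0,0],"delta_rot":[0,0,0],"fingers":1},{"dp":[0,0,0],"delta_rot":[0,0,0],"fingers":1},{"dp":[0,0,0],"delta_rot":[0,0,0],"fingers":1},{"dp":[0,0,0],"delta_rot":[0,0,0],"fingers":1},{"dp":[0,0,-0.04],"delta_rot":[0,0,0],"fingers":1},{"dp":[0,0,-0.06],"delta_rot":[0,0,0],"fingers":1},{"dp":[0,0,-0.06],"delta_rot":[0,0,0],"fingers":1},{"dp":[0,0,-0.07],"delta_rot":[0,0,0],"fingers":1},{"dp":[0,0,-0.07],"delta_rot":[0,0,0],"fingers":1},{"dp":[0,0,-0.06],"delta_rot":[0,0,0],"fingers":1}]'; python3 -m crank '[{"dp":[0,0,0],"delta_rot":[0,0,0.019],"fingers":1},{"dp":[0,0,0],"delta_rot":[0,0,0.019],"fingers":1},{"dp":[0,0,0],"delta_rot":[0,0,0.019],"fingers":1},{"dp":[0,0,0],"delta_rot":[0,0,0.019],"fingers":1},{"dp":[0,0,0],"delta_rot":[0,0,0.019],"fingers":1},{"dp":[0,0,0],"delta_rot":[0,0,0.019],"fingers":1},{"dp":[0,0,0],"delta_rot":[0,0,0.019],"fingers":1},{"dp":[0,0,0],"delta_rot":[0,0,0],"fingers":1},{"dp":[0,0,0],"delta_rot":[0,0,0],"fingers":1},{"dp":[0,0,0],"delta_rot":[0,0,0],"fingers":1}]'
python3 - <<'E'
from h import *
im,dp,m=shot("wrist","w7")
from ves import vessel
for b in((.5665,-.115),(.574,-.0147),(.5818,.0857)): vessel("w7",*b,z=.07)
E
```

```text
t: 38.42
tcp_pos: [0.567, -0.1157, 0.0906]
tool_rot: [0.389, 0.921, 0.0, 0.001]
force: [0.3, 1.2, 5.7]
finger_gap: 0.574
gripper_force: 53.0
t: 39.25
tcp_pos: [0.5665, -0.1158, 0.2715]
tool_rot: [0.389, 0.921, -0.0, 0.001]
force: [0.5, 0.3, 0.1]
finger_gap: 1.001
gripper_force: 0.0
t: 40.08
tcp_pos: [0.5664, -0.1157, 0.2693]
tool_rot: [0.729, 0.685, -0.0, -0.0]
force: [-0.3, 0.1, -0.2]
finger_gap: 0.998
gripper_force: 0.0
w7 circ 568.7 -116.2 r 25.3 ell [ 568.8 -116.2] [49.2 50.5] tick deg -4.536370022099873 conc 0.9985656427534746 19 z 70.7
w7 circ 575.0 -14.7 r 25.0 ell [575.  -14.7] [48.7 49.8] tick deg -3.9761014276024933 conc 0.9972905574756239 32 z 70.7Traceback (most recent call last):
  File "<stdin>", line 4, in <module>
  File "ves.py", line 9, in vessel
    c=max(cv2.findContours(k,cv2.RETR_EXTERNAL,cv2.CHAIN_APPROX_NONE)[0],key=cv2.contourArea)
ValueError: max() iterable argument is empty
```

View pics/w7.png

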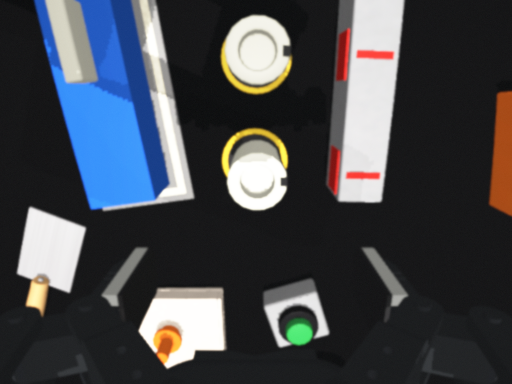

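Vessels B and C stand centred in bays 1 (257,178) and 2 (258,50) with ticks toward the windows; button at (299,331), cap in tray (167,340).

Run:
```python
from meas import *
H,S,V=hsv("w7")
g=(H>40)&(H<85)&(S>120)&(V>70)
blobs("w7",g,(250,280,350,370),.05,"btn")
f=np.load("top0.npz");h=cv2.cvtColor(f["im"],cv2.COLOR_RGB2HSV).astype(int)
g=(h[...,0]>40)&(h[...,0]<85)&(h[...,1]>120)&(h[...,2]>80)
blobs("top0",g,(320,138,348,162),.05,"btn",20,cam_="top")
shot("top","top1");f=np.load("top1.npz");h=cv2.cvtColor(f["im"],cv2.COLOR_RGB2HSV).astype(int);Hh,Ss,Vv=h[...,0],h[...,1],h[...,2]
blobs("top1",(Hh>100)&(Hh<130)&(Ss>150)&(Vv>60),(200,165,310,225),.058,"cover",200,cam_="top")
blobs("top1",((Hh>100)&(Hh<130)&(Ss>150)&(Vv>60))|((Ss<60)&(Vv>90)),(200,172,305,220),.003,"park",200,cam_="top")
from ves import vessel
vessel("top1",.5825,.0835,"top",z=.07)
from g import go
go(.605,-.296,.2,86)
```

```text
btn rect [ 602.2 -288.2] [35.3 28.2] 89.8 ell [ 602.5 -288. ] [28.2 35.6] z 52.5
btn rect [ 600.9 -291.5] [28.1 25.9] 43.0 ell [ 600.8 -291. ] [26.2 28.5] z 49.1
cover rect [431.6  48.7] [ 55.7 169.5] 5.0 ell [431.5  62.6] [ 57.9 185.7] z 57.6
park rect [432.3  64.6] [104.2 204.5] 4.3 ell [439.4  65.9] [110.5 187.8] z 53.8
park rect [430.7 -92.3] [ 83.8 149.1] 54.7 ell [425.  -86.5] [ 72.  139.1] z 691.2
top1 circ 586.9 96.1 r 16.0 ell [586.8  96.7] [14.3 33.9] tick deg 54.72386464568957 conc 0.847755955377125 22 z 69.4
t 40.18 tcp [ 566.4 -115.7  269.3] psi 86.4 tilt [   -0.     0. -1000.] F [-0.3  0.5  0.1] gap 1.001 gf 0.0 q [-0.39  0.51  1.59 -0.    1.05 -0.33]
rot z total 0.0011 : 1 x 0.0011  dp total [-0.3544  0.1021  0.1387] : 7 x [-0.0506  0.0146  0.0198]
```

```bash
python3 g.py .602 -.2915 .19 86; python3 -m crank '[{"dp":[-0.04,0.01,0],"delta_rot":[0,0,0],"fingers":-1},{"dp":[-0.06,0.017,0.01],"delta_rot":[0,0,0],"fingers":-1},{"dp":[-0.06,0.017,0.03],"delta_rot":[0,0,0],"fingers":-1},{"dp":[-0.06,0.017,0.03],"delta_rot":[0,0,0],"fingers":-1},{"dp":[-0.06,0.017,0.03],"delta_rot":[0,0,0],"fingers":-1},{"dp":[-0.05,0.015,0.03],"delta_rot":[0,0,0],"fingers":-1},{"dp":[-0.017,0.003,0.03],"delta_rot":[0,0,0],"fingers":-1},{"dp":[0,0,0],"delta_rot":[0,0,0],"fingers":-1},{"dp":[0,0,0],"delta_rot":[0,0,0],"fingers":-1},{"dp":[0,0,0],"delta_rot":[0,0,0],"fingers":-1}]'>/dev/null
python3 - <<'E'
from h import *
from g import go
go(.602,-.2915,.14,86)
shot("top","top2");shot("scene","s4")
a=cv2.resize(cv2.imread("pics/top2.png")[95:225,130:390],(800,400),interpolation=cv2.INTER_CUBIC)
cv2.imwrite("pics/t2.png",a)
E
```

```text
t 40.18 tcp [ 566.4 -115.7  269.3] psi 86.4 tilt [   -0.     0. -1000.] F [-0.3  0.5  0.1] gap 1.001 gf 0.0 q [-0.39  0.51  1.59 -0.    1.05 -0.33]
rot z total 0.0011 : 1 x 0.0011  dp total [-0.3458  0.0955  0.1587] : 7 x [-0.0494  0.0136  0.0227]
t 41.02 tcp [ 603.  -290.4  189.7] psi 86.4 tilt [   -1.     1. -1000.] F [ 0.7 -0.2  0.3] gap 0.001 gf 0.0 q [-0.62  0.72  1.41  0.    1.02 -0.55]
rot z total 0.0011 : 1 x 0.0011  dp total [-0.0024 -0.0019  0.0994] : 2 x [-0.0012 -0.0009  0.0497]
```

View pics/t2.png

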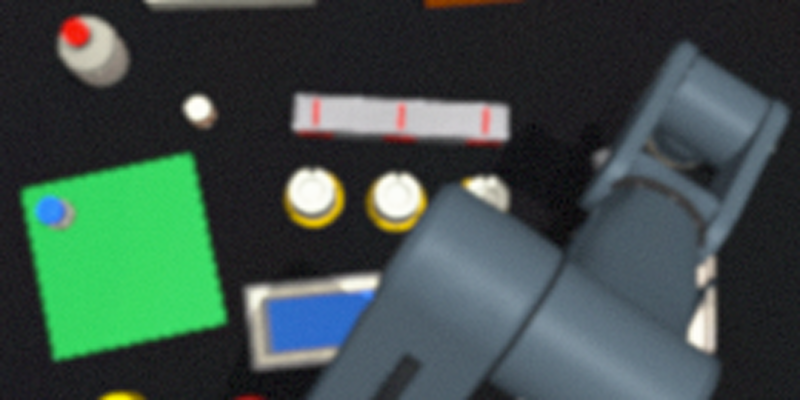

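Top view shows the three vessels in their bays with ticks up toward the bar (312,170), (397,177), and the cover square on its mat. Now the button.

```bash
python3 -m crank '[{"dp":[-0.002,-0.002,0.03],"delta_rot":[0,0,0],"fingers":-1},{"dp":[0,0,0.04],"delta_rot":[0,0,0],"fingers":-1},{"dp":[0,0,0.04],"delta_rot":[0,0,0],"fingers":-1},{"dp":[0,0,0.01],"delta_rot":[0,0,0],"fingers":-1},{"dp":[0,0,0],"delta_rot":[0,0,0],"fingers":-1},{"dp":[0,0,0],"delta_rot":[0,0,0],"fingers":-1},{"dp":[0,0,0],"delta_rot":[0,0,0],"fingers":-1}]'; python3 -m crank '[{"dp":[0,0,0.006],"delta_rot":[0,0,0],"fingers":-1},{"dp":[0,0,0.003],"delta_rot":[0,0,0],"fingers":-1},{"dp":[0,0,0],"delta_rot":[0,0,0],"fingers":-1},{"dp":[0,0,0],"delta_rot":[0,0,0],"fingers":-1}]'
```

```text
t: 41.7
tcp_pos: [0.6031, -0.293, 0.1311]
tool_rot: [0.729, 0.684, 0.0, 0.001]
force: [0.4, -0.2, 0.6]
finger_gap: -0.0
gripper_force: 0.0
t: 42.03
tcp_pos: [0.6022, -0.2929, 0.1251]
tool_rot: [0.73, 0.684, 0.0, 0.0]
force: [-0.1, 0.1, 0.8]
finger_gap: -0.0
gripper_force: 0.0
```

```bash
python3 -m crank '[{"dp":[0,0,0.004],"delta_rot":[0,0,0],"fingers":-1},{"dp":[0,0,0.004],"delta_rot":[0,0,0],"fingers":-1},{"dp":[0,0,0],"delta_rot":[0,0,0],"fingers":-1},{"dp":[0,0,0],"delta_rot":[0,0,0],"fingers":-1}]'; python3 -m crank '[{"dp":[0,0,0.004],"delta_rot":[0,0,0],"fingers":-1},{"dp":[0,0,0],"delta_rot":[0,0,0],"fingers":-1},{"dp":[0,0,0],"delta_rot":[0,0,0],"fingers":-1}]'
```

```text
t: 42.37
tcp_pos: [0.6024, -0.293, 0.1212]
tool_rot: [0.729, 0.684, 0.0, 0.0]
force: [-0.7, 0.1, 3.1]
finger_gap: -0.005
gripper_force: 1.7
t: 42.62
tcp_pos: [0.6024, -0.2931, 0.1192]
tool_rot: [0.729, 0.684, 0.0, 0.0]
force: [-0.5, 0.4, 4.1]
finger_gap: -0.003
gripper_force: 2.3
```

```bash
python3 -m crank '[{"dp":[0,0,0.004],"delta_rot":[0,0,0],"fingers":-1},{"dp":[0,0,0],"delta_rot":[0,0,0],"fingers":-1},{"dp":[0,0,0],"delta_rot":[0,0,0],"fingers":-1}]';python3 -m crank '[{"dp":[0,0,0.003],"delta_rot":[0,0,0],"fingers":-1},{"dp":[0,0,0],"delta_rot":[0,0,0],"fingers":-1},{"dp":[0,0,0],"delta_rot":[0,0,0],"fingers":-1}]'
```

```text
t: 42.87
tcp_pos: [0.6024, -0.2931, 0.1186]
tool_rot: [0.729, 0.684, 0.0, 0.001]
force: [-2.0, 0.9, 11.3]
finger_gap: 0.002
gripper_force: 5.6
t: 43.12
tcp_pos: [0.6024, -0.293, 0.1185]
tool_rot: [0.729, 0.684, -0.0, 0.001]
force: [-4.0, 2.3, 17.7]
finger_gap: 0.0
gripper_force: 8.8
```

Bottomed out at 17.7 N. Rise and check.

```bash
python3 -m crank '[{"dp":[0,0,-0.02],"delta_rot":[0,0,0],"fingers":-1},{"dp":[0,0,-0.04],"delta_rot":[0,0,0],"fingers":-1},{"dp":[0,0,-0.06],"delta_rot":[0,0,0],"fingers":-1},{"dp":[0,0,-0.06],"delta_rot":[0,0,0],"fingers":-1},{"dp":[0,0,-0.06],"delta_rot":[0,0,0],"fingers":-1},{"dp":[0,0,-0.06],"delta_rot":[0,0,0],"fingers":-1},{"dp":[0,0,0],"delta_rot":[0,0,0],"fingers":-1},{"dp":[0,0,0],"delta_rot":[0,0,0],"fingers":-1},{"dp":[0,0,0],"delta_rot":[0,0,0],"fingers":-1}]'
python3 - <<'E'
from h import *
shot("scene","s5"); cv2.imwrite("pics/s5c.png",cv2.resize(cv2.imread("pics/s5.png")[130:290,80:420],None,fx=2.3,fy=2.3,interpolation=cv2.INTER_CUBIC))
E
```

```text
t: 43.87
tcp_pos: [0.6016, -0.2924, 0.2644]
tool_rot: [0.729, 0.684, -0.0, -0.001]
force: [0.5, -0.7, -1.2]
finger_gap: -0.003
gripper_force: 0.0
```

View pics/s5c.png

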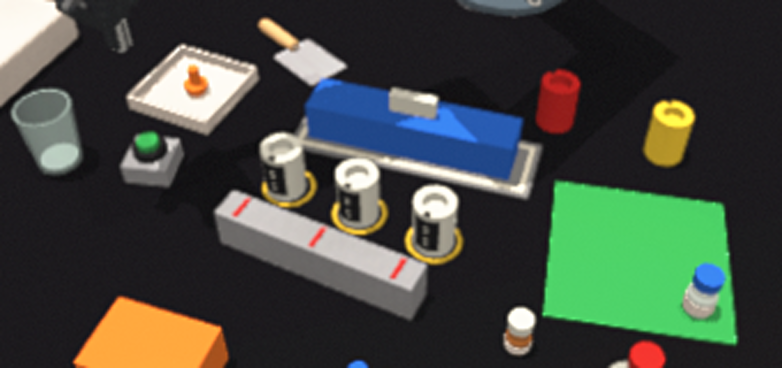

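The picture shows all three vessels centred in their bays with codes facing the bar, the cap in the tray (195,80), the cover on its mat (415,125) and the button back up (148,143).

```bash
python3 -c "
from station import manip
print(manip.sign_off())"
```

```text
the job is handed in; nothing more can be done
None
```

The job is handed in: the cover stands on its mat, the only cap is in the tray, all three vessels are within about 2–3 mm and 1° of their bay targets with codes facing the bar, and the button was pressed fully and let go last.

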